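# Open the glaze warmer's folding lid

## Robot

A 7-joint arm with a two-finger parallel gripper is mounted at the origin on the work surface. World frame = base frame: x ahead of the robot, y to its left, z up, the work surface at z = 0. Lengths are in m, angles in rad, forces in N, time in s.
With the tool pointing down it reaches from about 0.4 to 0.85 m from the base axis. Payload 4.5 kg.
Tool frame: the origin (TCP) lies at the very end of the fingers, on their centre line; the grasp point (between the pads) lies 19 mm behind it; y points along the fingers, x is the direction in which the jaws open and shut, and the axes are right-handed (so a half turn about y gives the same grasp; the last joint's range is limited). The gripper opens to 88 mm and grips with 3 to 60 N. Pads are 18 mm wide; open, the fingers measure 123 mm over their backs; the gripper's body (75 mm by 187 mm) begins 45 mm behind the grasp point.
Start: joints at [1.172, 0.689, -0.195, 1.565, 0.157, 0.902, -0.215], TCP at [0.262, -0.567, 0.239] pointing down, gripper open.
Joint ranges: [-3.01, 3.01], [-0.46, 2.08], [-1.47, 1.51], [0.13, 2.56], [-1, 4.14], [0.04, 2.09], [-2.66, 2.66]. Speed limits (rad/s): [2.57, 2.57, 3.14, 3.14, 3.14, 3.14, 3.14].

## Interface

Orientations are given as a unit quaternion [x, y, z, w].
In Python, from plant import r gives the robot as it stands.
- The arm moves only by the shell command python3 -m inch 'ROWS' [OPENING] [FORCE]. ROWS is JSON, a list of rows, each a list of 6 numbers: the shift along the tool's x, y, z in mm, then the turn, a rotation vector about the tool's x, y, z in rad. In form: [[x, y, z, ax, ay, az], ...]. A call has 1 to 12 rows; each row shifts and turns the commanded pose from where the row before left it, along the tool's axes as they then stand; what a row does not reach is not made up. A row lasts 1/12 s, in which the tool goes at most 41.7 mm and 7.16 degrees, less where a joint would pass 70% of its speed; a pose out of reach is approached as far as the arm can. A call is refused whole if a number of a shift passes 41.7 or a number of a turn 0.125, either way. A call with a gripper value outside its range is refused whole. OPENING is the finger opening in mm, from 0 to 88.1, set as the call begins (- or left out, the last holds). The fingers move at their own pace and stop on an object; FORCE is the grip in N (left out, the last holds). Time passes only in rows, so rows that do not move let the fingers close. It gives the time, the measured TCP pose, the force and the opening at its end, in the units of the state.
- r.get_state(): the state, without advancing time (a new reading comes with each control period).
- r.snapshot(name): name is "scene" or "top"; returns a dict with "img" (480x640x3 uint8, red, green, blue), "range_z" (480x640 float32, m along the optical axis (not along the pixel's ray), 0 where there is no reading), "mtx" (3x3 intrinsics, pixels), "camera_from_world" (4x4, takes a point from world to camera coordinates). Camera axes: x right, y down, z forward; pixel columns grow to the right and rows downward; lengths in m; the calibration is good to about 2 mm. A picture is of the moment at which its call begins.
- r.finish_job(): hands the job in, once; it reports no verdict.
The state is a dict: "clock": time; "q": joint angles; "qd": joint speeds; "joint_torque": joint torques, N m; "tool_pos": TCP position; "eef_rot": TCP orientation; "contact_force": force on the tool from outside, world axes, zero at the start; "moment": the same for the moment, N m; "opening": opening from 0.0 (shut) to 1.0 (fully open).
Only numpy, scipy, OpenCV 4.12 (cv2) and the standard library are available. Lean on these libraries where they do the work, as an engineer would, in place of code of your own. Each camera call takes 0.05 s, during which the arm holds its last target.

## Task

Open the glaze warmer for work: pinch the two spring buttons of the catch on the sloped front leaf of its lid to free it, fold that leaf right back over the middle leaf as far as it goes, and only then lift the two together and fold them right back to their stop, so that the tank stands fully open. Leave everything around the warmer standing where it is.

Things in the scene. Friction and masses are not known exactly. Their poses are not given: they have to be found in the camera images.
- warmer: Fixed bench-top glaze warmer of plain steel: tank 254 mm wide (y) under a folding lid of two aluminium leaves, 252 mm wide, 8 mm thick; behind it a housing 145 mm high; a bottle ledge on its +y side out to 205 mm. Origin on the table under the tank, z up, x to its back; its sloped front faces -x. Empty inside: floor at z = 42 mm, walls at y = +-115 mm, front wall at x = -121 mm, 136 mm high.
- handle (a point): Pinch point of the squeeze handle on the front leaf, midway between its two buttons: 84 mm from the middle hinge along the leaf, 22 mm out from its top face. Axes of the front leaf: z its outward normal (shut: leaning 30 degrees to the front), y along the hinge, x from free edge to hinge. Handle body 26 x 36 x 36 mm tall. Pinched at 15 N it can turn between the fingers; pinched hard it may drag the middle leaf up too.
- mid_hinge (a point): Point on the middle hinge line at mid width, 110 mm ahead of the rear hinge and level with it (200 mm up) when shut. Axes of the middle leaf: z out of its top face, x to the rear hinge. The front leaf (105 mm long) slopes down from here. Once that is folded back this is the pair's front edge, to be hooked from below: solid edge 2 mm behind the line, underside 8 mm below it.
- rear_hinge (a point): Point on the rear hinge line at mid width: 75 mm behind the warmer's origin and 200 mm up; fixed, with the warmer's axes. The hinge lines run along y in the plane of the leaves' top faces.
- front_leaf (a joint): Angle of the front leaf about the middle hinge, relative to the middle leaf (rad): 0 shut, sloping 30 degrees down; grows as its free edge rises; 0.52 level, 2.09 upright, 3.18 at its stop, folded back with its handle on the middle leaf, slanting 28 degrees up to the back. Stiff hinge, 0.2 N m of friction: it stays where it is left.
- middle_leaf (a joint): Angle of the middle leaf, which carries the front leaf, about the rear hinge (rad): 0 shut and level, 1.57 upright, 1.92 at its stop, leaning back, open. Stiff hinge, 0.9 N m of friction: it stays where it is left. Lifting the folded pair at its front edge takes about 12 N.
- catch_left (a joint): Travel of the +y finger button of the catch (m): 0 out, 0.007 pressed in towards the other. Buttons on the handle's two sides, 22 mm long along the leaf, 5 to 29 mm above it, outer faces 56 mm apart when out, 42 mm when in. Springs: 2 N to start, 5 N fully in. Each hook holds the leaf shut until its button is in by 0.005: both must be in together.
- catch_right (a joint): The same for the -y finger button (m).
- squeeze_bottle: Loose white squeeze bottle, 160 mm tall, 54 mm across, standing on the warmer's side ledge; origin under its centre. A bystander.
- ladle: Loose brass ladle lying on the table beside the warmer's right wall, 250 mm long, handle along its -x; origin under its bowl. A bystander.
- bowl: Loose steel bowl, 150 mm across, 70 mm high; origin under its centre. A bystander.
- jug: Loose white jug with a handle, 90 mm across, 110 mm high; origin under its centre. A bystander.
- glaze_jar: Loose jar, 84 mm across, 100 mm high; origin under its centre. A bystander.
- timer: Loose kitchen timer, 30 x 70 x 55 mm high; origin under its centre. A bystander.

How it is judged:
On the way, in this order (a step that is already met when the one before it is completed fails the run):
1. the catch is freed: both buttons pinched in together (over 5 mm each) while the lid is still shut (value of joint each of catch_left, catch_right above 0.005 m and value of joint front_leaf below 0.15 rad and value of joint middle_leaf below 0.1 rad), for 0.1 s.
2. the front leaf is folded back over the middle leaf (within 0.2 rad of its stop) while the middle leaf is still down (under 0.3 rad) (value of joint front_leaf above 2.98 rad and value of joint middle_leaf below 0.3 rad), for 0.2 s.
3. the folded pair is lifted together past upright (value of joint front_leaf above 2.9 rad and value of joint middle_leaf above 1.57 rad), for 0.1 s.
At the end, for the whole second after the job is handed in: The middle leaf leans back within 0.1 rad of its open stop (over 1.82 rad) with the front leaf folded back over it, within 0.2 rad of its stop (over 2.98 rad), both at rest (value of joint middle_leaf above 1.82 rad and value of joint front_leaf above 2.98 rad and velocity of joint middle_leaf between -0.1 and 0.1 rad/s and velocity of joint front_leaf between -0.1 and 0.1 rad/s); the robot touches nothing.
It fails at once if a bystander is shifted by more than 25 mm or tipped over (distance of any of squeeze_bottle, ladle, bowl, jug, glaze_jar, timer from where it was at the start of the episode above 0.025 m or angle between any of squeeze_bottle, ladle, bowl, jug, glaze_jar, timer's own z axis and vertical above 0.5 rad).
It also fails if it takes over 61 s, if anything falls off the work surface, if the arm or the gripper's body presses on something with over 40 N, if the wrist force passes 120 N, or if a joint passes its speed limit or range.

## Working session

There is one attempt and no reset: what is moved stays moved. The work goes in short steps, Python scripts to look and compute and a shell command to move; the robot and the scene stay as the last step left them, time stands still between calls to the robot, and variables do not carry over. Pictures are saved under pics/ and viewed, and the job is handed in when it is done.

```bash
ls; mkdir -p pics; python3 - <<'E'
from plant import r
import cv2,numpy as np
s=r.get_state();print(s)
for n in("scene","top"):
    d=r.snapshot(n);cv2.imwrite(f"pics/{n}0.png",d["img"][:,:,::-1]);np.savez(f"/tmp/{n}0.npz",**d)
    print(d["mtx"],d["camera_from_world"])
E
```

```text
pics
{'clock': 0.0, 'q': array([ 1.17178213,  0.69000086, -0.19451612,  1.56633687,  0.15728681,
        0.90251004, -0.21511694]), 'qd': array([-1.40278126e-05, -2.86667969e-04,  1.57700718e-03, -6.96492300e-04,
        5.34834644e-05, -4.31432910e-04,  1.74026447e-04]), 'joint_torque': array([ 5.53129485e-04, -5.27567196e+01, -1.26675155e+00, -1.53429329e+01,
       -5.26884897e-02,  6.63455750e-03,  1.56305373e-04]), 'tool_pos': array([ 0.26183299, -0.56680917,  0.23790147]), 'eef_rot': array([-0.59539214,  0.38153627, -0.38038093,  0.59602736]), 'contact_force': array([ 0.00335503, -0.20638029,  0.0639676 ]), 'moment': array([-0.00261084,  0.0271592 ,  0.05038533]), 'opening': 0.9939571017877248}
[[581.87749401   0.         313.79702028]
 [  0.         581.87749401 237.58715542]
 [  0.           0.           1.        ]] [[ 0.50791915  0.86135188  0.00954329 -0.22804771]
 [ 0.60741909 -0.35028145 -0.71298314 -0.29110613]
 [-0.61078653  0.36793457 -0.70111623  1.98437525]
 [ 0.          0.          0.          1.        ]]
[[496.69686933   0.         314.37937457]
 [  0.         496.69686933 233.58182347]
 [  0.           0.           1.        ]] [[ 0.03101437 -0.99938637  0.01627857 -0.09724439]
 [-0.9970294  -0.03208179 -0.07002242  0.61532316]
 [ 0.0705017  -0.01405851 -0.99741259  1.22984   ]
 [ 0.          0.          0.          1.        ]]
```

View pics/scene0.png

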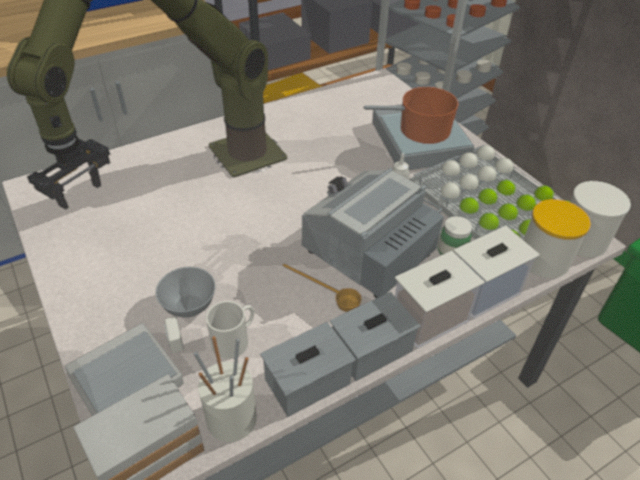

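View pics/top0.png

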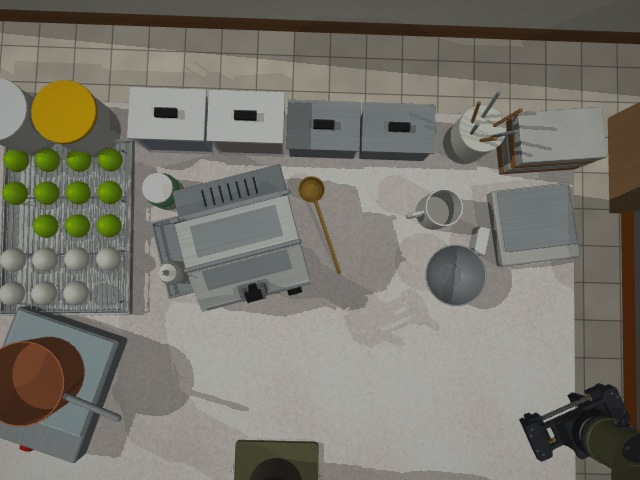

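The warmer sits at about (235,235) in the top view, front facing the robot and handle near (254,292). The bottle is at (168,272) and the ladle at (312,188)–(338,272). I'll enlarge it next.

```bash
python3 - <<'E'
import cv2,numpy as np
d=np.load("/tmp/top0.npz");c=d["img"][155:325,140:350,::-1];cv2.imwrite("pics/top0c.png",cv2.resize(c,(798,646))[:600] if 0 else cv2.resize(c,(735,595),interpolation=cv2.INTER_CUBIC))
d=np.load("/tmp/scene0.npz");c=d["img"][160:300,290:460,::-1];cv2.imwrite("pics/scene0c.png",cv2.resize(c,(680,560),interpolation=cv2.INTER_CUBIC))
E
```

```text
(no output)
```

View pics/top0c.png

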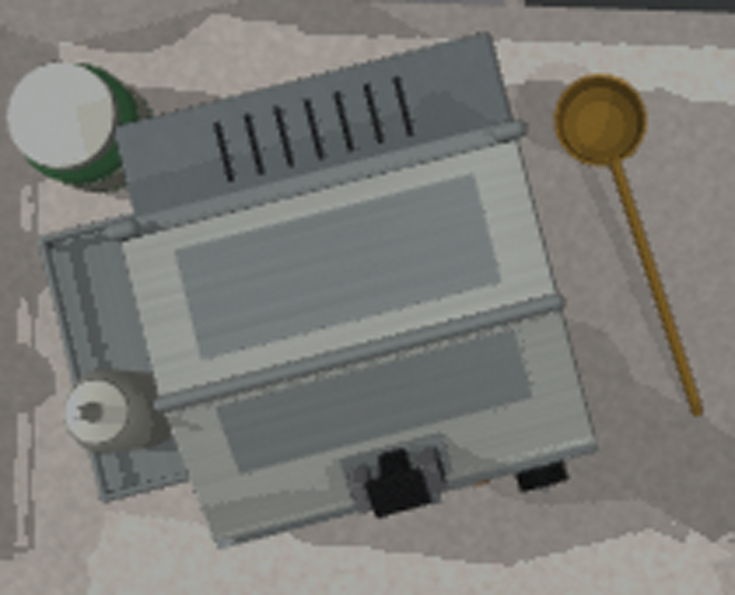

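View pics/scene0c.png

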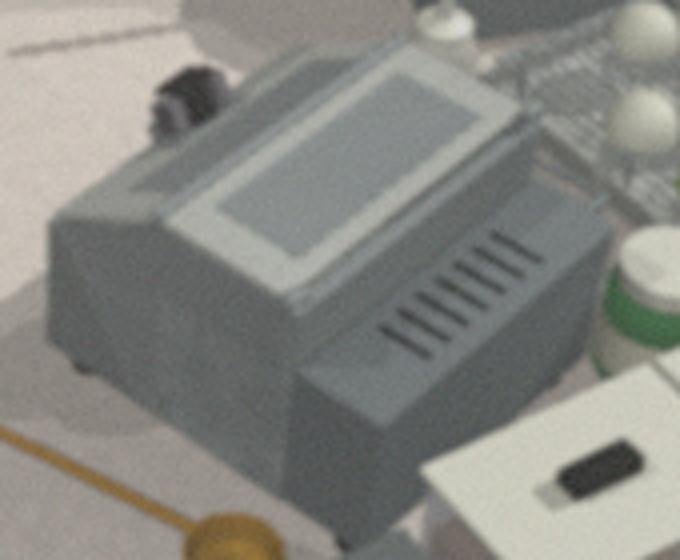

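```bash
cat > h.py <<'E'
import numpy as np
def load(n,i=0):
    return dict(np.load(f"/tmp/{n}{i}.npz"))
def ray(d,u,v,z):
    K=d["mtx"];T=d["camera_from_world"];R=T[:3,:3];c=-R.T@T[:3,3]
    w=R.T@np.linalg.solve(K,[u,v,1]);return c+w*(z-c[2])/w[2]
def cloud(d):
    K=d["mtx"];T=d["camera_from_world"];R=T[:3,:3];Z=d["range_z"]
    v,u=np.mgrid[:480,:640];P=np.stack([(u-K[0,2])/K[0,0]*Z,(v-K[1,2])/K[1,1]*Z,Z],-1)
    return (P-T[:3,3])@R
def proj(d,p):
    T=d["camera_from_world"];q=T[:3,:3]@p+T[:3,3];q=d["mtx"]@q;return q[:2]/q[2]
E
python3 - <<'E'
from h import *
d=load("top")
def g(a,b,z):
    return ray(d,140+a/3.5-.36,155+b/3.5-.36,z)
rl,rr,ml,mr=[g(*p,.2) for p in((128,236),(523,133),(160,402),(561,300))]
print(rl,rr,ml,mr)
for a,b in((rl,rr),(ml,mr)):
    print(np.linalg.norm(a-b),(a+b)/2,np.degrees(np.arctan2(*(a-b)[[0,1]]*[-1,1])))
P=cloud(d)
for (x0,x1,y0,y1) in((205,290,205,255),(215,285,262,280)):
    m=P[y0:y1,x0:x1].reshape(-1,3)
# plane points on middle leaf & front leaf
for q in((240,230),(200,245),(280,220),(210,285),(290,268),(225,275)):
    print(q,P[q[1],q[0]])
for n,q in dict(bottle=(168,272),handle=(254,290)).items(): print(n,P[q[1],q[0]])
E
```

```text
[0.62082337 0.2233231  0.2       ] [ 0.69291609 -0.0175019   0.2       ] [0.51953777 0.1986877  0.2       ] [ 0.58987442 -0.04451007  0.2       ]
0.25138424831534956 [0.65686973 0.1029106  0.2       ] 16.665453093442636
0.2531647708964511 [0.5547061  0.07708881 0.2       ] 16.13070593216882
(240, 230) [0.60802891 0.08529972 0.20116669]
(200, 245) [0.57278605 0.1687184  0.20555222]
(280, 220) [6.32692224e-01 9.43851946e-05 1.98941079e-01]
(210, 285) [0.48727394 0.14870358 0.17836827]
(290, 268) [ 0.52968576 -0.02412728  0.1686115 ]
(225, 275) [0.5101422  0.11588054 0.18537247]
bottle [0.5131713  0.23332418 0.20754066]
handle [0.4799444  0.0510894  0.19158368]
```

```bash
python3 - <<'E'
from h import *
from scipy.optimize import least_squares
for n in("top","scene"):
    d=load(n);P=cloud(d).reshape(-1,3);P=P[d["range_z"].ravel()>0]
    yaw=np.radians(16.4);e=np.array([np.cos(yaw),np.sin(yaw)]);f=np.array([-e[1],e[0]])
    o=np.array([.657,.103])-.075*e
    for it in range(3):
        e=np.array([np.cos(yaw),np.sin(yaw)]);f=np.array([-e[1],e[0]])
        L=np.c_[(P[:,:2]-o)@e,(P[:,:2]-o)@f,P[:,2]]
        mid=L[(L[:,0]>-.02)&(L[:,0]<.06)&(abs(L[:,1])<.11)&(abs(L[:,2]-.2)<.02)]
        fr=L[(L[:,0]>-.115)&(L[:,0]<-.05)&(abs(L[:,1])>.04)&(abs(L[:,1])<.11)]
        fr=fr[abs(fr[:,2]-(.2+(fr[:,0]+.035)*np.tan(np.pi/6)))<.02]
        A=np.c_[fr[:,:2],np.ones(len(fr))];c,*_=np.linalg.lstsq(A,fr[:,2],rcond=None)
        Am=np.c_[mid[:,:2],np.ones(len(mid))];cm,*_=np.linalg.lstsq(Am,mid[:,2],rcond=None)
        # intersection line with mid plane
        k=c-cm; x0=-k[2]/k[0]; dy=-k[1]/k[0]
        if it<0: pass
        print(n,len(fr),len(mid),"slope",np.degrees(np.arctan(c[0])),"midz",cm,mid[:,2].std(),"hinge x0",x0,"expected -.035; dyaw",np.degrees(-dy))
        # with 30 deg fixed slope
        xh=-.035
        print("  hinge x fixed slope", np.mean(fr[:,0]-(fr[:,2]-np.mean(mid[:,2]))/np.tan(np.pi/6)))
    m=L[abs(L[:,2]-.2)<.012];m=m[(m[:,0]>-.02)&(m[:,0]<.06)]
    print("y extents",np.percentile(m[:,1],[.3,1,99,99.7]), [np.round(np.histogram(m[:,1],np.arange(-.14,.141,.005))[0],0)])
    h=L[(abs(L[:,1])<.1)&(L[:,0]>.085)&(L[:,0]<.2)&(L[:,2]>.1)]
    print("housing z",np.median(h[:,2]) if len(h) else 0,"back x",np.percentile(h[:,0],[1,99]))
    print(np.histogram(h[:,0],np.arange(.08,.2,.005)))
E
```

```text
top 1892 3765 slope 30.708254080308492 midz [0.00482083 0.00060486 0.20092514] 0.0020284633859129534 hinge x0 -0.0323867204896326 expected -.035; dyaw 0.05867519754869983
  hinge x fixed slope -0.030523165838817073
top 1892 3765 slope 30.708254080308492 midz [0.00482083 0.00060486 0.20092514] 0.0020284633859129534 hinge x0 -0.0323867204896326 expected -.035; dyaw 0.05867519754869983
  hinge x fixed slope -0.030523165838817073
top 1892 3765 slope 30.708254080308492 midz [0.00482083 0.00060486 0.20092514] 0.0020284633859129534 hinge x0 -0.0323867204896326 expected -.035; dyaw 0.05867519754869983
  hinge x fixed slope -0.030523165838817073
y extents [-0.12104783 -0.11925152  0.167362    0.17947455] [array([ 0,  0,  0, 31, 85, 85, 86, 83, 83, 83, 87, 85, 83, 85, 88, 86, 85,
       83, 88, 83, 85, 86, 83, 89, 84, 85, 84, 86, 86, 85, 88, 87, 85, 84,
       87, 85, 85, 84, 90, 84, 88, 83, 92, 83, 85, 89, 85, 86, 83, 91, 83,
       82, 88, 89, 10,  0])]
housing z 0.145265462070999 back x [0.08564673 0.15468523]
(array([  0,  45,  48, 197, 183, 199, 190, 191, 190, 188, 198, 182, 191,
       1
[... 892 characters left out ...]
336
y extents [-0.12538627 -0.12365852  1.4792429   1.48560622] [array([ 0,  0,  9, 94, 53, 51, 37, 50, 38, 54, 39, 46, 43, 36, 51, 35, 40,
       41, 38, 42, 42, 36, 42, 39, 41, 38, 39, 37, 43, 39, 31, 41, 36, 37,
       42, 35, 38, 33, 39, 36, 35, 32, 45, 22, 40, 37, 36, 35, 33, 28, 31,
       40, 31, 23,  9,  0])]
housing z 0.146543942055128 back x [0.08557126 0.15991175]
(array([  0, 638, 110, 106,  93, 108, 102, 102, 106, 111, 112,  93, 119,
       105, 123, 516,  23,   0,   0,   0,   0,   0,   0]), array([0.08 , 0.085, 0.09 , 0.095, 0.1  , 0.105, 0.11 , 0.115, 0.12 ,
       0.125, 0.13 , 0.135, 0.14 , 0.145, 0.15 , 0.155, 0.16 , 0.165,
       0.17 , 0.175, 0.18 , 0.185, 0.19 , 0.195]))
```

```bash
cat >> h.py <<'E'
from scipy.spatial.transform import Rotation as Ro
YAW=np.radians(16.4);e=np.array([np.cos(YAW),np.sin(YAW),0]);f=np.array([-e[1],e[0],0]);k=np.array([0,0,1.])
O=np.array([.5872,.0863,0])
def W(x,y,z): return O+x*e+y*f+z*k      # warmer -> world
def toW(p): p=np.asarray(p)-O; return np.array([p@e,p@f,p[2]])
def ori(deg,flip=False):  # tool y at angle deg in warmer xz-plane (0=+x,90=up), tool x along warmer +-y
    a=np.radians(deg);y=np.cos(a)*e+np.sin(a)*k;x=-f if flip else f
    return Ro.from_matrix(np.c_[x,y,np.cross(x,y)])
def plan(p0,R0,p1,R1,n):
    """equal rows: straight line in world, const rotation; prints rows in tool axes"""
    rv=(R0.inv()*R1).as_rotvec();out=[];R=R0;p=np.array(p0)
    for i in range(n):
        t=np.array(p0)+(np.array(p1)-p0)*(i+1)/n
        s=R.inv().apply(t-p)*1000
        row=[round(float(v),1) for v in s]+[round(float(v),4) for v in rv/n]
        out.append(row);p=p+R.apply(np.array(row[:3])/1000);R=R*Ro.from_rotvec(row[3:])
    print(str(out).replace(" ",""));print("end err mm",(p1-p)*1000,"rot",(R.inv()*R1).magnitude(),"total rot",np.linalg.norm(rv))
    return p,R
def go(p1,R1,n,p0=None,R0=None):
    from plant import r
    s=r.get_state()
    if p0 is None:p0=s["tool_pos"];R0=Ro.from_quat(s["eef_rot"])
    return plan(p0,R0,np.array(p1),R1,n)
def st():
    from plant import r
    s=r.get_state();R=Ro.from_quat(s["eef_rot"]);y=R.as_matrix()[:,1]
    print("t",round(s["clock"],2),"warmer",toW(s["tool_pos"]).round(4),"pitch",np.degrees(np.arctan2(y[2],y@e)).round(1),"yoff",np.round(y@f,3),"x.f",np.round(R.as_matrix()[:,0]@f,3),"F",s["contact_force"].round(1),"q",s["q"].round(2),"op",s["opening"].round(3)*88.1)
E
python3 - <<'E'
from h import *
st()
import cv2
pts={"ml":W(-.035,.126,.2),"mr":W(-.035,-.126,.2),"rl":W(.075,.126,.2),"rr":W(.075,-.126,.2),
"fl":W(-.035-.0909,.126,.1475),"fr":W(-.035-.0909,-.126,.1475),
"h":W(-.1187,0,.1771),"hl":W(-.1187,.028,.1771),"hr":W(-.1187,-.028,.1771),"htop":W(-.1257,0,.1892)}
for n,(x0,y0,w,hh,s) in dict(top=(140,155,210,170,3.5),scene=(290,160,170,140,4)).items():
    d=load(n);im=d["img"][y0:y0+hh,x0:x0+w,::-1].copy();im=cv2.resize(im,None,fx=s,fy=s,interpolation=cv2.INTER_CUBIC)
    for a,p in pts.items():
        q=(proj(d,p)-[x0,y0]+.5)*s;cv2.circle(im,tuple(int(v) for v in q),3,(0,0,255),-1)
    cv2.imwrite(f"pics/ov_{n}.png",im)
s=None
from plant import r
R=Ro.from_quat(r.get_state()["eef_rot"]);print(R.as_matrix().round(2))
for fl in(0,1): print(np.degrees((R.inv()*ori(300,fl)).as_rotvec()))
E
```

```text
Traceback (most recent call last):
  File "h.py", line 39, in st
    print("t",round(s["clock"],2),"warmer",toW(s["tool_pos"]).round(4),"pitch",np.degrees(np.arctan2(y[2],y@e)).round(1),"yoff",np.round(y@f,3),"x.f",np.round(R.as_matrix()[:,0]@f,3),"F",s["contact_force"].round(1),"q",s["q"].round(2),"op",s["opening"].round(3)*88.1)
                                                                                                                                                                                                                                                ^^^^^^^^^^^^^^^^^^
AttributeError: 'float' object has no attribute 'round'
```

```bash
sed -i 's/s\["opening"\].round(3)\*88.1/round(s["opening"]*88.1,1)/' h.py
python3 - <<'E'
from h import *
st()
import cv2
pts={"ml":W(-.035,.126,.2),"mr":W(-.035,-.126,.2),"rl":W(.075,.126,.2),"rr":W(.075,-.126,.2),
"fl":W(-.035-.0909,.126,.1475),"fr":W(-.035-.0909,-.126,.1475),
"h":W(-.1187,0,.1771),"hl":W(-.1187,.028,.1771),"hr":W(-.1187,-.028,.1771),"htop":W(-.1257,0,.1892)}
for n,(x0,y0,w,hh,s) in dict(top=(140,155,210,170,3.5),scene=(290,160,170,140,4)).items():
    d=load(n);im=d["img"][y0:y0+hh,x0:x0+w,::-1].copy();im=cv2.resize(im,None,fx=s,fy=s,interpolation=cv2.INTER_CUBIC)
    for a,p in pts.items():
        q=(proj(d,p)-[x0,y0]+.5)*s;cv2.circle(im,tuple(int(v) for v in q),3,(0,0,255),-1)
    cv2.imwrite(f"pics/ov_{n}.png",im)
s=None
from plant import r
R=Ro.from_quat(r.get_state()["eef_rot"]);print(R.as_matrix().round(2))
for fl in(0,1): print(np.degrees((R.inv()*ori(300,fl)).as_rotvec()))
E
```

```text
t 0.1 warmer [-0.4965 -0.5347  0.238 ] pitch -90.0 yoff 0.002 x.f -0.989 F [ 0.4 -0.3 -0.4] q [ 1.17  0.69 -0.19  1.57  0.16  0.9  -0.22] op 87.8
[[ 0.42 -0.    0.91]
 [-0.91  0.    0.42]
 [-0.   -1.   -0.  ]]
[  -3.40093419 -166.01191954  -44.50461575]
[29.95975382  8.1861839  -2.28945132]
```

View pics/ov_top.png

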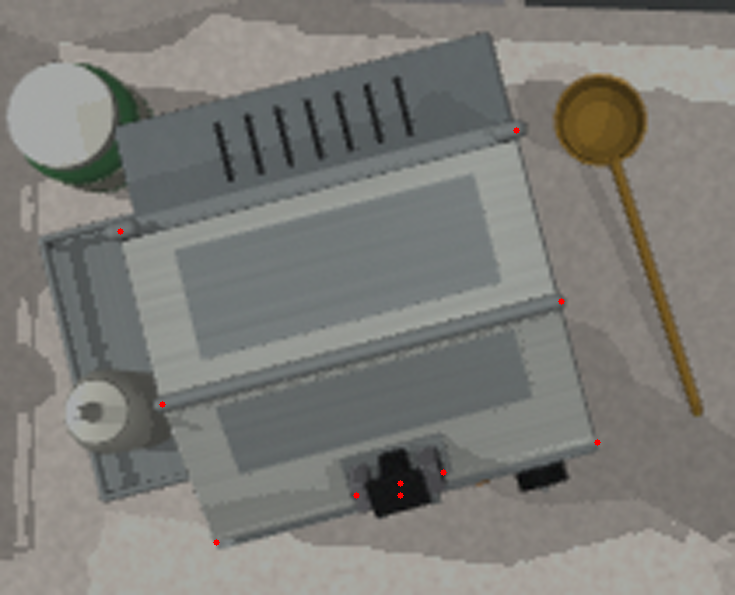

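View pics/ov_scene.png

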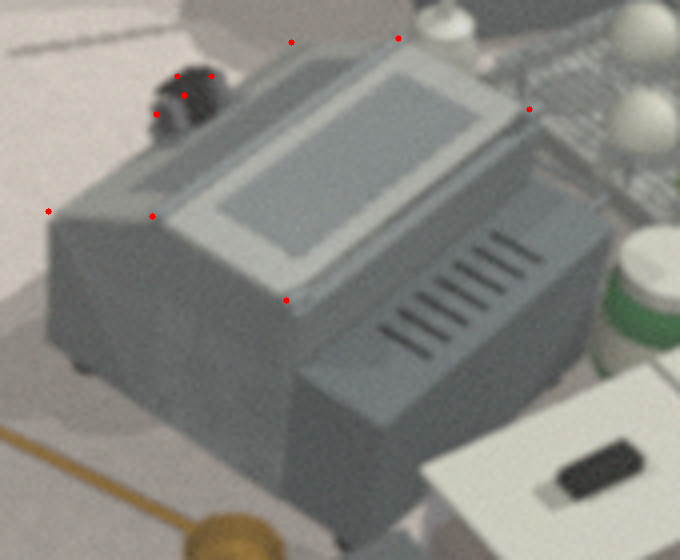

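```bash
sed -i 's/^O=.*/O=np.array([.5869,.0873,0])/' h.py
python3 - <<'E'
from h import *
p,R=go(W(-.1557,0,.2411),ori(300,1),18)
E
```

```text
[[-26.7,-0.1,23.1,0.029,0.0079,-0.0022],[-26.8,0.4,22.8,0.029,0.0079,-0.0022],[-27.1,1.1,22.7,0.029,0.0079,-0.0022],[-27.2,1.7,22.3,0.029,0.0079,-0.0022],[-27.4,2.2,22.1,0.029,0.0079,-0.0022],[-27.6,2.9,21.9,0.029,0.0079,-0.0022],[-27.8,3.4,21.5,0.029,0.0079,-0.0022],[-27.9,3.9,21.1,0.029,0.0079,-0.0022],[-28.1,4.5,20.9,0.029,0.0079,-0.0022],[-28.3,5.1,20.4,0.029,0.0079,-0.0022],[-28.5,5.5,20.1,0.029,0.0079,-0.0022],[-28.6,6.1,19.7,0.029,0.0079,-0.0022],[-28.8,6.6,19.3,0.029,0.0079,-0.0022],[-28.9,7.1,18.9,0.029,0.0079,-0.0022],[-29.2,7.5,18.4,0.029,0.0079,-0.0022],[-29.3,8.0,18.0,0.029,0.0079,-0.0022],[-29.4,8.5,17.4,0.029,0.0079,-0.0022],[-29.6,8.9,17.1,0.029,0.0079,-0.0022]]
end err mm [-0.04442357 -0.01484039 -0.01422618] rot 0.0011758353522748107 total rot 0.5435354457550009
```

```bash
python3 -m inch '[[-26.7,0,23,0.029,0.008,-0.002],[-27,0.4,23,0.029,0.008,-0.002],[-27,1,22.7,0.029,0.008,-0.002],[-27,1.7,22.3,0.029,0.008,-0.002],[-27.4,2.2,22,0.029,0.008,-0.002],[-27.6,2.9,22,0.029,0.008,-0.002],[-28,3.4,21.5,0.029,0.008,-0.002],[-28,3.9,21,0.029,0.008,-0.002],[-28,4.5,21,0.029,0.008,-0.002]]' 88 15
python3 -c "
from h import *
st();go(W(-.1557,0,.2411),ori(300,1),9)"
```

```text
clock: 0.85
tool_pos: [0.3501, -0.2606, 0.2402]
eef_rot: [-0.502, 0.344, -0.454, 0.651]
contact_force: [1.0, -0.1, -0.1]
opening: 0.996
t 0.85 warmer [-0.3254 -0.2669  0.2402] pitch -75.0 yoff 0.011 x.f -0.997 F [ 1.  -0.1 -0.1] q [ 0.98  0.44 -0.41  2.22 -0.12  0.36 -0.48] op 87.8
[[-28.2,5.1,20.3,0.029,0.0078,-0.0022],[-28.4,5.6,20.0,0.029,0.0078,-0.0022],[-28.6,6.2,19.5,0.029,0.0078,-0.0022],[-28.7,6.6,19.2,0.029,0.0078,-0.0022],[-28.9,7.1,18.7,0.029,0.0078,-0.0022],[-29.0,7.6,18.2,0.029,0.0078,-0.0022],[-29.2,8.1,17.9,0.029,0.0078,-0.0022],[-29.4,8.5,17.3,0.029,0.0078,-0.0022],[-29.5,8.9,16.9,0.029,0.0078,-0.0022]]
end err mm [ 0.00636695 -0.02334096  0.00197326] rot 0.00035211774338181074 total rot 0.27078823899891064
```

```bash
python3 -m inch '[[-28.2,5,20.3,0.029,0.008,-0.002],[-28.4,5.6,20,0.029,0.008,-0.002],[-28.6,6.2,19.5,0.029,0.008,-0.002],[-28.7,6.6,19.2,0.029,0.008,-0.002],[-29,7,18.7,0.029,0.008,-0.002],[-29,7.6,18.2,0.029,0.008,-0.002],[-29.2,8,18,0.029,0.008,-0.002],[-29.4,8.5,17.3,0.029,0.008,-0.002],[-29.5,9,17,0.029,0.008,-0.002],[0,0,0,0,0,0]]' 
python3 -c "
from h import *
st();go(W(-.1107,0,.1632),ori(300,1),8)"
```

```text
clock: 1.68
tool_pos: [0.431, -0.0163, 0.2743]
eef_rot: [-0.43, 0.32, -0.488, 0.689]
contact_force: [0.5, 0.9, 0.4]
opening: 0.998
t 1.68 warmer [-0.1788 -0.0554  0.2743] pitch -64.8 yoff 0.036 x.f -0.999 F [0.5 0.9 0.4] q [ 0.37  0.31 -0.4   2.41 -1.    0.05 -0.25] op 87.9
[[-6.3,16.4,2.0,0.0104,0.0031,-0.0046],[-6.4,16.4,1.7,0.0104,0.0031,-0.0046],[-6.4,16.4,1.6,0.0104,0.0031,-0.0046],[-6.6,16.4,1.4,0.0104,0.0031,-0.0046],[-6.6,16.4,1.2,0.0104,0.0031,-0.0046],[-6.7,16.4,1.0,0.0104,0.0031,-0.0046],[-6.7,16.3,0.8,0.0104,0.0031,-0.0046],[-6.9,16.3,0.6,0.0104,0.0031,-0.0046]]
end err mm [ 0.0390431  -0.00727963  0.0252239 ] rot 0.0005307976206499106 total rot 0.09461076481086085
```

```bash
cat > log.py <<'E'
import json,numpy as np
from plant import r
s=r.get_state()
open("log.txt","a").write(json.dumps([list(map(float,s["q"])),list(map(float,s["tool_pos"])),list(map(float,s["eef_rot"]))])+"\n")
E
python3 log.py
cat > kin.py <<'E'
from h import *
import json,itertools
from scipy.optimize import least_squares
S=[([1.17178213,0.69000086,-0.19451612,1.56633687,0.15728681,0.90251004,-0.21511694],[0.26183299,-0.56680917,0.23790147],[-0.59539214,0.38153627,-0.38038093,0.59602736])]
S+=[tuple(json.loads(l)) for l in open("log.txt")]
def fk(q,P):
    s1,s3,s5,s7,s2,s4,s6=P["s"];c1,c7,h,L1,a1,L2,a2,L3,a3=P["v"]
    ry=lambda a:Ro.from_euler("y",a);rz=lambda a:Ro.from_euler("z",a)
    R=rz(s1*q[0]+c1);p=np.array([0,0,h])
    R=R*ry(s2*q[1])*rz(s3*q[2]);p=p+R.apply([a1,0,L1])
    R=R*ry(s4*q[3])*rz(s5*q[4]);p=p+R.apply([a2,0,L2])
    wr=p;fa=R.apply([0,0,1]);
    R=R*ry(s6*q[5])*rz(s7*q[6]+c7)
    # tool y = flange z ; tool frame from flange: x=x, y=z, z=-y
    p=p+R.apply([0,0,L3]);T=R*Ro.from_matrix(np.array([[1,0,0],[0,0,-1],[0,1,0]],float))
    return p,T,wr,fa
if __name__=="__main__":
    res=[]
    for sg in itertools.product([1,-1],repeat=4):
      for c1 in(0,np.pi/2,-np.pi/2,np.pi):
        for c7 in(0,np.pi/2,-np.pi/2,np.pi):
          P=dict(s=sg+(1,1,1),v=[c1,c7]+[0]*7)
          er=max((fk(q,P)[1].inv()*Ro.from_quat(o)).magnitude() for q,p,o in S)
          res.append((er,sg,c1,c7))
    res.sort(key=lambda t:t[0]);
    for x in res[:4]:print(x)
    _,sg,c1,c7=res[0]
    def f(v):
        P=dict(s=sg+(1,1,1),v=list(v[:2])+[v[2],v[3],v[4],v[5],v[6],v[7],0]);o=[]
        for q,p,qq in S:
            pp,T,_,_=fk(q,P);o+=list((pp-p)*10)+list((T.inv()*Ro.from_quat(qq)).as_rotvec())
        o+=list(np.array([v[4],v[6]])*.003);return o
    s=least_squares(f,[c1,c7,.35,.4,0,.4,0,.3]);print(s.x.round(4),s.cost, np.abs(s.fun[:-2]).max())
    json.dump([sg,list(s.x)],open("kin.json","w"))
E
python3 kin.py; cat log.txt
```

```text
(2.915861772256399e-09, (-1, -1, -1, -1), 0, 3.141592653589793)
(0.27947108975454155, (-1, 1, -1, 1), 1.5707963267948966, -1.5707963267948966)
(0.4957506942683172, (1, 1, 1, -1), 1.5707963267948966, 0)
(0.5016360411739098, (-1, -1, -1, 1), 0, 3.141592653589793)
[-0.      3.1416  0.1965  0.8503 -0.2013  0.2763 -0.0438  0.6028] 1.9104120512978893e-07 1.2365829649831944e-05
[[0.36552940697766445, 0.314283715520944, -0.39964118070663407, 2.4139756897182756, -0.9993299918318762, 0.04530226440886801, -0.25081802058695496], [0.4310171747440379, -0.016344654882156116, 0.2742714306492973], [-0.42969683712596274, 0.3197646487438066, -0.4879668723869943, 0.6892020959272749]]
```

```bash
python3 -c "
from h import *
st();go(W(-.15,-.03,.34),ori(275,1),6)"
```

```text
t 1.68 warmer [-0.1788 -0.0554  0.2743] pitch -64.8 yoff 0.036 x.f -0.999 F [0.5 0.9 0.4] q [ 0.37  0.31 -0.4   2.41 -1.    0.05 -0.25] op 87.9
[[-4.3,-7.7,9.1,-0.0588,0.0053,-0.0052],[-4.3,-8.3,8.6,-0.0588,0.0053,-0.0052],[-4.3,-8.7,8.2,-0.0588,0.0053,-0.0052],[-4.2,-9.3,7.5,-0.0588,0.0053,-0.0052],[-4.3,-9.7,7.0,-0.0588,0.0053,-0.0052],[-4.3,-10.1,6.3,-0.0588,0.0053,-0.0052]]
end err mm [ 0.04676849 -0.03401489  0.02571103] rot 0.0003714296941611277 total rot 0.3554837063338714
```

```bash
python3 -m inch '[[-4,-8,9,-0.058,0.005,-0.005],[-4,-8.5,8.5,-0.058,0.005,-0.005],[-4,-9,8,-0.058,0.005,-0.005]]';python3 log.py;  python3 -m inch '[[-4,-9,7.5,-0.058,0.005,-0.005],[-4,-10,7,-0.058,0.005,-0.005],[-4,-10,6.5,-0.058,0.005,-0.005],[0,0,0,0,0,0]]';python3 log.py; python3 kin.py; python3 -c "
from h import *
st()"
```

```text
clock: 1.93
tool_pos: [0.4347, -0.016, 0.2815]
eef_rot: [-0.454, 0.346, -0.48, 0.666]
contact_force: [0.3, 0.3, 0.2]
opening: 0.995
clock: 2.27
tool_pos: [0.4469, 0.0009, 0.3151]
eef_rot: [-0.505, 0.38, -0.457, 0.626]
contact_force: [2.3, 0.2, 0.7]
opening: 0.997
(2.915861772256399e-09, (-1, -1, -1, -1), 0, 3.141592653589793)
(0.6209895606721355, (-1, -1, -1, -1), -1.5707963267948966, 1.5707963267948966)
(0.6209895606721361, (-1, -1, -1, -1), 1.5707963267948966, -1.5707963267948966)
(0.7877672681068, (1, 1, 1, -1), 0, -1.5707963267948966)
[-0.0774  3.0677  0.3064  0.5427  0.0284  0.3309 -0.0049  0.2675] 0.0013505008255398963 0.033018693747946935
t 2.27 warmer [-0.1587 -0.0434  0.3151] pitch -78.4 yoff 0.016 x.f -1.0 F [2.3 0.2 0.7] q [-0.45  0.3   0.53  2.15 -0.43  0.58 -0.88] op 87.8
```

```bash
cat > kin.py <<'E'
from h import *
import json
from scipy.optimize import least_squares
S=[([1.17178213,0.69000086,-0.19451612,1.56633687,0.15728681,0.90251004,-0.21511694],[0.26183299,-0.56680917,0.23790147],[-0.59539214,0.38153627,-0.38038093,0.59602736])]
S+=[tuple(json.loads(l)) for l in open("log.txt")]
ry=lambda a:Ro.from_euler("y",a);rz=lambda a:Ro.from_euler("z",a)
X=np.array([1,0,0.]);Z=np.array([0,0,1.])
TT=Ro.from_matrix(np.array([[1,0,0],[0,0,-1],[0,1,0]],float))
def cols(q):
    R1=rz(-q[0]);R3=R1*ry(q[1])*rz(-q[2]);R4=R3*ry(q[3]);R6=R4*rz(-q[4])*ry(q[5]);
    return np.c_[Z,R3.apply(Z),R4.apply(Z),R6.apply(Z),R3.apply(X),R4.apply(X),R6.apply(X)],R6*rz(-q[6]+np.pi)*TT
A=np.vstack([cols(q)[0] for q,_,_ in S]);b=np.concatenate([p for _,p,_ in S])
V,res,rk,sv=np.linalg.lstsq(A,b,rcond=None)
if __name__=="__main__":
    print(V.round(4),np.abs(A@V-b).max(),sv.round(3))
    V2=np.linalg.lstsq(A[:,:4],b,rcond=None)[0];print(V2.round(4),np.abs(A[:,:4]@V2-b).max())
def fk(q):
    C,T=cols(q);return C@V,T
LO=np.array([-3.01,-.46,-1.47,.13,-1,.04,-2.66]);HI=np.array([3.01,2.08,1.51,2.56,4.14,2.09,2.66])
def ik(p,R,q0,m=.05,w=.02):
    def f(q):
        a,T=fk(q);return np.r_[(a-p)*20,(T.inv()*R).as_rotvec()*5,(q-q0)*w]
    s=least_squares(f,np.clip(q0,LO+m,HI-m),bounds=(LO+m-1e-6,HI-m+1e-6))
    a,T=fk(s.x);return s.x,np.linalg.norm(a-p)*1000,(T.inv()*R).magnitude()
E
python3 kin.py
```

```text
[ 0.0487  0.4959  0.2326  0.0681  0.0774 -0.0889 -0.01  ] 0.035155285891450894 [3.936 3.28  1.109 0.503 0.447 0.255 0.049]
[0.273  0.5756 0.3596 0.2486] 0.05044815773637895
```

```bash
cat > bf.py <<'E'
from kin import *
import itertools
def allc(q):
    R1=rz(-q[0]);R2=R1*ry(q[1]);R3=R2*rz(-q[2]);R4=R3*ry(q[3]);R5=R4*rz(-q[4]);R6=R5*ry(q[5]);R7=R6*rz(-q[6]+np.pi)
    Y=np.array([0,1.,0]);I=Ro.identity()
    d={"0x":X,"0y":Y,"0z":Z,"1x":R1.apply(X),"1y":R1.apply(Y),"2x":R2.apply(X),"2z":R2.apply(Z),"3x":R3.apply(X),"3y":R3.apply(Y),"4x":R4.apply(X),"4y":R4.apply(Y),"4z":R4.apply(Z),"5x":R5.apply(X),"5y":R5.apply(Y),"6x":R6.apply(X),"6z":R6.apply(Z),"6y":R6.apply(Y),"7x":R7.apply(X),"7y":R7.apply(Y)}
    return d
D=[allc(q) for q,_,_ in S];names=list(D[0]);b=np.concatenate([p for _,p,_ in S])
M=np.vstack([np.c_[tuple(d[n] for n in names)] for d in D])
base=["0z","2z","4z","6z"];out=[]
rest=[n for n in names if n not in base]
for kk in(0,1,2,3,4):
  for ex in itertools.combinations(rest,kk):
    ii=[names.index(n) for n in base+list(ex)];v=np.linalg.lstsq(M[:,ii],b,rcond=None)[0];out.append((np.abs(M[:,ii]@v-b).max(),kk,ex,v.round(4)))
  o=sorted([t for t in out if t[1]==kk],key=lambda t:t[0])[:5]
  for t in o:print(t)
E
python3 bf.py; wc -l log.txt
```

```text
(np.float64(0.05044815773637901), 0, (), array([0.273 , 0.5756, 0.3596, 0.2486]))
(np.float64(0.007543999551571257), 1, ('3y',), array([ 0.3567,  0.5548,  0.3518,  0.3223, -0.0446]))
(np.float64(0.007543999551571368), 1, ('4y',), array([ 0.3567,  0.5548,  0.3518,  0.3223, -0.0446]))
(np.float64(0.010257093723664568), 1, ('1y',), array([ 0.3261,  0.5763,  0.3361,  0.3242, -0.0443]))
(np.float64(0.02247754163640897), 1, ('0y',), array([ 0.4115,  0.5296,  0.3247,  0.3785, -0.0518]))
(np.float64(0.025481629219728814), 1, ('5y',), array([ 0.4105,  0.5823,  0.3373,  0.4045, -0.0555]))
(np.float64(0.00011691039247452295), 2, ('1y', '3y'), array([ 0.3464,  0.5633,  0.3449,  0.3254, -0.0188, -0.0271]))
(np.float64(0.00011691039247463397), 2, ('1y', '4y'), array([ 0.3464,  0.5633,  0.3449,  0.3254, -0.0188, -0.0271]))
(np.float64(0.0042658529537111245), 2, ('5y', '6x'), array([ 0.4185,  0.5461,  0.3042,  0.4113, -0.0458, -0.0378]))
(np.float64(0.004265852953711513), 2, ('6x', '6y'), array([ 0.4185,  0.5461,  0.3042,  0.4113, -0.0378, -0.0458]))
(np.float64(0.005128130327545943), 2, ('2x', '3y'
[... 1059 characters left out ...]
601394668655e-10), 4, ('1y', '3y', '5y', '7x'), array([ 3.469e-01,  5.634e-01,  3.448e-01,  3.261e-01, -1.880e-02,
       -2.690e-02, -4.000e-04, -0.000e+00]))
(np.float64(3.61560174161335e-10), 4, ('1y', '3y', '6y', '7x'), array([ 3.469e-01,  5.634e-01,  3.448e-01,  3.261e-01, -1.880e-02,
       -2.690e-02, -4.000e-04, -0.000e+00]))
(np.float64(3.615605280449241e-10), 4, ('1y', '4y', '6y', '7x'), array([ 3.469e-01,  5.634e-01,  3.448e-01,  3.261e-01, -1.880e-02,
       -2.690e-02, -4.000e-04, -0.000e+00]))
(np.float64(3.6425759630809296e-10), 4, ('0y', '1y', '4y', '5y'), array([ 3.469e-01,  5.634e-01,  3.448e-01,  3.261e-01,  0.000e+00,
       -1.880e-02, -2.690e-02, -4.000e-04]))
3 log.txt
```

```bash
python3 - <<'E'
s=open('kin.py').read()
a=s.index("def cols");b=s.index("def fk(q)")
s=s[:a]+'''Y=np.array([0,1.,0])
def cols(q):
    R1=rz(-q[0]);R3=R1*ry(q[1])*rz(-q[2]);R4=R3*ry(q[3]);R6=R4*rz(-q[4])*ry(q[5]);
    return np.c_[Z,R3.apply(Z),R4.apply(Z),R6.apply(Z),R1.apply(Y),R3.apply(Y),R6.apply(Y)],R6*rz(-q[6]+np.pi)*TT
A=np.vstack([cols(q)[0] for q,_,_ in S]);b=np.concatenate([p for _,p,_ in S])
V=np.linalg.lstsq(A,b,rcond=None)[0]
if __name__=="__main__": print(V,np.abs(A@V-b).max())
'''+s[b:]
open('kin.py','w').write(s)
E
python3 kin.py
cat > search.py <<'E'
from kin import *
rng=np.random.default_rng(0)
def tcp(x,z,deg,back): # grasp point at (x,z): TCP 'back' mm further
    a=np.radians(deg);return W(x+np.cos(a)*back,0,z+np.sin(a)*back)
cases={}
for d in(300,285,270):cases[f"grasp{d}"]=(tcp(-.1187,.1771,d,.015),d)
cases["up270"]=(tcp(-.035+.022,.284,270,.015),270)
cases["up285"]=(tcp(-.035+.022,.284,285,.015),285)
for d in(-30,-45,-60):cases[f"hook{d}"]=(W(-.022,0,.172),d);cases[f"hookend{d}"]=(W(.10,0,.285),d)
for n,(p,d) in cases.items():
    for fl in(1,0):
        got=[]
        for t in range(24):
            q0=rng.uniform(LO,HI);q0[0]=rng.uniform(-.8,.8);q0[1]=rng.uniform(-.4,1)
            q,ep,er=ik(p,ori(d,fl),q0,w=.003)
            if ep<2 and er<.02: got.append(q)
        # margins
        got.sort(key=lambda q:-min((q-LO).min(),(HI-q).min()))
        print(n,fl,len(got),*[str(q.round(2)) for q in got[:2]])
E
python3 search.py
```

```text
[ 3.46900013e-01  5.63407897e-01  3.44799244e-01  3.26064402e-01
 -1.88000039e-02 -2.68999981e-02 -3.50100009e-04] 1.1217113349282215e-09
grasp300 1 10 [ 0.4   0.8  -0.99  2.51  2.19  0.78  2.61] [ 0.4   0.8  -0.99  2.51  2.19  0.78  2.61]
grasp300 0 17 [ 0.55  1.02 -1.42  2.51  1.91  1.12 -0.28] [ 0.55  1.02 -1.42  2.51  1.91  1.12 -0.28]
grasp285 1 5 [-0.25  0.6   0.08  2.33  4.09  0.09  0.72] [-0.25  0.6   0.08  2.33  4.09  0.09  0.72]
grasp285 0 15 [ 0.45  0.81 -1.1   2.29  1.49  0.72  0.13] [ 0.41  0.76 -1.    2.29  1.5   0.64  0.13]
grasp270 1 16 [ 0.02  0.65 -0.37  2.08  0.47  0.5  -1.98] [-0.05  0.64 -0.25  2.08  0.34  0.47 -1.84]
grasp270 0 18 [ 0.34  0.78 -0.92  2.06  0.92  0.78  0.7 ] [ 0.23  0.71 -0.72  2.06  0.79  0.66  0.83]
up270 1 13 [-0.08  0.6  -0.24  1.67  0.17  0.9  -1.67] [-0.19  0.59 -0.05  1.67  0.04  0.88 -1.54]
up270 0 13 [ 0.1   0.64 -0.57  1.66  0.4   0.97  1.25] [ 0.11  0.64 -0.57  1.66  0.4   0.97  1.25]
up285 1 17 [ 0.2   0.56 -0.65  1.89  0.63  0.6  -2.11] [ 0.12  0.54 -0.52  1.9   0.51  0.55 -1.99]
up285 0 13 [ 0.3   0.61 -0.84  1.89  0.78  0.69  0.89]
[... 395 characters left out ...]
5   1.13 -1.33  2.49  2.3   1.26 -0.39] [ 0.5   1.12 -1.32  2.49  2.31  1.25 -0.4 ]
hookend-45 1 10 [-0.35  0.58  0.23  2.1   3.65  0.37  1.09] [-0.29  0.57  0.14  2.1   3.53  0.34  1.22]
hookend-45 0 17 [ 0.3   0.68 -0.83  2.07  2.17  0.5  -0.38] [ 0.41  0.76 -1.04  2.06  2.05  0.64 -0.2 ]
hook-60 1 13 [ 0.08  0.68 -0.44  2.28  2.5   0.38  2.33] [-0.07  0.66 -0.2   2.29  2.9   0.33  1.91]
hook-60 0 14 [ 0.46  0.91 -1.17  2.26  1.91  0.84 -0.14] [ 0.21  0.72 -0.65  2.28  2.24  0.47 -0.54]
hookend-60 1 8 [-0.    0.57 -0.34  1.84  0.64  0.27 -2.11] [-0.38  0.57  0.26  1.86 -0.77  0.27 -0.78]
hookend-60 0 19 [ 0.3   0.69 -0.88  1.83  1.19  0.56  0.58] [ 0.26  0.66 -0.81  1.83  1.14  0.52  0.61]
```

```bash
python3 -m inch '[[0,-8,0,0,-0.12,0],[0,-8,0,0,-0.12,0],[0,-8,0,0,-0.12,0],[0,-8,0,0,-0.12,0],[0,0,0,0,-0.12,0],[0,0,0,0,-0.12,0],[0,0,0,0,-0.12,0],[0,0,0,0,-0.12,0]]';python3 log.py; python3 -c "
from h import *
st()"; python3 kin.py
```

```text
clock: 2.93
tool_pos: [0.436, -0.0041, 0.3436]
eef_rot: [-0.658, 0.05, -0.171, 0.731]
contact_force: [-0.0, 0.7, 0.0]
opening: 0.998
t 2.93 warmer [-0.1706 -0.0451  0.3436] pitch -78.6 yoff 0.02 x.f -0.568 F [-0.   0.7  0. ] q [-0.29  0.22  0.31  2.11 -0.24  0.65 -0.13] op 87.9
[ 3.46900014e-01  5.63407896e-01  3.44799245e-01  3.26064402e-01
 -1.88000041e-02 -2.68999979e-02 -3.50099730e-04] 1.3280433419637916e-09
```

```bash
python3 -m inch '[[0,0,0,0,-0.12,0],[0,0,0,0,-0.12,0],[0,0,0,0,-0.12,0],[0,0,0,0,-0.12,0],[0,0,0,0,-0.12,0],[0,0,0,0,-0.12,0],[0,0,0,0,-0.12,0],[0,0,0,0,-0.12,0],[0,0,0,0,-0.12,0],[0,0,0,0,-0.12,0],[0,0,0,0,-0.12,0],[0,0,0,0,-0.12,0]]'; python3 -c "
from h import *
st();go(W(-.15,0,.28),ori(275,0),8)"
```

```text
clock: 3.93
tool_pos: [0.4359, -0.004, 0.3436]
eef_rot: [0.608, 0.444, -0.306, -0.583]
contact_force: [-1.4, -0.3, 0.6]
opening: 1.002
t 3.93 warmer [-0.1707 -0.045   0.3436] pitch -78.6 yoff 0.02 x.f 0.742 F [-1.4 -0.3  0.6] q [-0.02  0.22 -0.03  2.1  -0.1   0.64  1.15] op 88.3
[[4.7,8.4,2.9,0.0123,-0.0916,0.0075],[5.0,8.4,2.4,0.0123,-0.0916,0.0075],[5.3,8.4,1.9,0.0123,-0.0916,0.0075],[5.4,8.4,1.2,0.0123,-0.0916,0.0075],[5.6,8.3,0.6,0.0123,-0.0916,0.0075],[5.7,8.3,-0.0,0.0123,-0.0916,0.0075],[5.7,8.3,-0.7,0.0123,-0.0916,0.0075],[5.8,8.2,-1.2,0.0123,-0.0916,0.0075]]
end err mm [ 0.02195823 -0.04033461 -0.00444334] rot 0.0002684549058009205 total rot 0.7419769774994455
```

```bash
python3 -m inch '[[4.7,8.4,3,0.012,-0.092,0.007],[5,8.4,2.4,0.012,-0.092,0.007],[5.3,8.4,2,0.012,-0.092,0.007],[5.4,8.4,1.2,0.012,-0.092,0.007],[5.6,8.3,0.6,0.012,-0.092,0.007],[5.7,8.3,0,0.012,-0.092,0.007],[5.7,8.3,-0.7,0.012,-0.092,0.007],[5.8,8.2,-1.2,0.012,-0.092,0.007],[0,0,0,0,0,0]]'; python3 -c "
from kin import *
from plant import r
st()
q=r.get_state()['q']
for d in(270,275,280):
    a=np.radians(d);print(d,ik(W(-.1187+.015*np.cos(a),0,.1771+.015*np.sin(a)),ori(d,0),q))
"
```

```text
clock: 4.68
tool_pos: [0.4429, 0.0464, 0.2792]
eef_rot: [0.44, 0.592, -0.54, -0.405]
contact_force: [0.5, -0.7, 0.3]
opening: 0.996
t 4.68 warmer [-0.1497  0.0014  0.2792] pitch -84.9 yoff 0.005 x.f 1.0 F [ 0.5 -0.7  0.3] q [-0.07  0.37 -0.18  2.1   0.1   0.59  1.54] op 87.8
270 (array([-0.14220762,  0.62912711, -0.10701007,  2.08374124,  0.14945035,
        0.43572832,  1.49252141]), np.float64(0.001058207899132521), 5.933442469318716e-06)
275 (array([-0.15117373,  0.60933593, -0.08463514,  2.16025717,  0.14932968,
        0.28958233,  1.49716347]), np.float64(0.001760017729645521), 1.189658977566224e-05)
280 (array([-0.16423477,  0.59725742, -0.05594962,  2.23778863,  0.13345615,
        0.13441686,  1.51855093]), np.float64(0.0026408100454719933), 1.9201428393524974e-05)
```

```bash
python3 -c "
from h import *
a=np.radians(273);c=np.array([np.cos(a),np.sin(a)])
G=lambda b:W(-.1187+b*c[0],0,.1771+b*c[1])
p,R=go(G(-.06),ori(273,0),3)
go(G(.013),ori(273,0),5,p,R)
"
```

```text
[[-0.6,14.8,-8.0,0.0121,0.0006,0.0017],[-0.5,14.7,-8.2,0.0121,0.0006,0.0017],[-0.5,14.7,-8.3,0.0121,0.0006,0.0017]]
end err mm [0.00013792 0.03870126 0.03155992] rot 0.00015307909455769406 total rot 0.03669902580505391
[[0.0,14.6,-0.0,0.0,0.0,-0.0],[0.0,14.6,-0.0,0.0,0.0,-0.0],[0.0,14.6,-0.0,0.0,0.0,-0.0],[0.0,14.6,-0.0,0.0,0.0,-0.0],[0.0,14.6,-0.0,0.0,0.0,-0.0]]
end err mm [-0.00313536  0.04706018  0.03151848] rot 0.00015307909455769406 total rot 0.00015307909455769406
```

```bash
python3 -m inch '[[-0.6,14.8,-8,0.012,0,0.002],[-0.5,14.7,-8.2,0.012,0,0.002],[-0.5,14.7,-8.3,0.012,0,0.002],[0,14.6,0,0,0,0],[0,14.6,0,0,0,0],[0,14.6,0,0,0,0],[0,14.6,0,0,0,0],[0,14.6,0,0,0,0],[0,0,0,0,0,0],[0,0,0,0,0,0]]' 
cat > look.py <<'E'
import sys
from h import *
from plant import r
import cv2
i=sys.argv[1]
out=[]
for n,(x0,y0,w,hh) in dict(top=(140,140,210,180),scene=(290,100,170,200)).items():
    d=r.snapshot(n);np.savez(f"/tmp/{n}{i}.npz",**d)
    out.append(cv2.resize(d["img"][y0:y0+hh,x0:x0+w,::-1],(int(w*400/hh) if n=="scene" else 455,400),interpolation=cv2.INTER_CUBIC))
cv2.imwrite(f"pics/look{i}.png",np.hstack(out));st()
E
python3 look.py 1
```

```text
clock: 5.52
tool_pos: [0.4746, 0.0516, 0.1657]
eef_rot: [0.437, 0.579, -0.55, -0.413]
contact_force: [-0.6, 0.1, -0.0]
opening: 1.001
t 5.62 warmer [-0.1167 -0.0025  0.1667] pitch -86.8 yoff -0.004 x.f 1.0 F [ 0.6 -0.4 -1. ] q [-0.14  0.61 -0.11  2.12  0.17  0.36  1.47] op 88.1
```

View pics/look1.png

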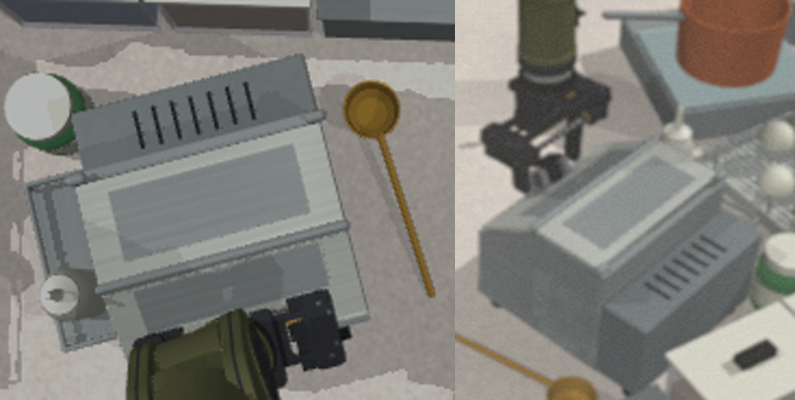

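The scene view shows the gripper standing over the handle (around (545,175)), and the bystanders haven't moved. I'll trim y and pinch.

```bash
python3 -m inch '[[2.5,0,0,0,0,0],[0,0,0,0,0,0],[0,0,0,0,0,0],[0,0,0,0,0,0],[0,0,0,0,0,0],[0,0,0,0,0,0],[0,0,0,0,0,0],[0,0,0,0,0,0]]' 30 15;python3 -m inch '[[0,0,0,0,0,0],[0,0,0,0,0,0],[0,0,0,0,0,0]]'; python3 -c "
from h import *
st()"
```

```text
clock: 6.28
tool_pos: [0.4749, 0.0546, 0.1661]
eef_rot: [0.437, 0.58, -0.551, -0.411]
contact_force: [-0.6, -1.4, 2.8]
opening: 0.463
clock: 6.53
tool_pos: [0.4749, 0.0546, 0.166]
eef_rot: [0.437, 0.58, -0.551, -0.411]
contact_force: [0.0, -0.8, 2.4]
opening: 0.46
t 6.53 warmer [-0.1166  0.0003  0.166 ] pitch -86.8 yoff -0.005 x.f 1.0 F [ 0.  -0.8  2.4] q [-0.15  0.61 -0.1   2.13  0.17  0.36  1.46] op 40.5
```

```bash
cat > arc.py <<'E'
from h import *
import sys
from plant import r
s=r.get_state();R=Ro.from_quat(s["eef_rot"]);p=np.array(s["tool_pos"]);y=R.as_matrix()[:,1]
Hg=np.array([-.035,.2]);g=toW(p-.019*y);d=g[[0,2]]-Hg;rad=np.hypot(*d);th=np.degrees(np.arctan2(d[1],d[0]))%360
print("grasp",g.round(4),"rad",rad.round(4),"ang",th.round(1))
R0=float(sys.argv[3]) if len(sys.argv)>3 else rad
dth=float(sys.argv[1])/int(sys.argv[2]);out=[]
cur=g
for i in range(int(sys.argv[2])):
    a=np.radians(th-dth*(i+1));rr=rad+(R0-rad)*min(1,(i+1)/3)
    n=np.array([Hg[0]+rr*np.cos(a),0,Hg[1]+rr*np.sin(a)])
    dv=(n[0]-cur[0])*e+(n[2]-cur[2])*k+(0-cur[1])*f*0
    cur=n;out.append([round(float(v),1) for v in R.inv().apply(dv)*1000]+[0,0,0])
print(str(out).replace(" ",""))
E
python3 arc.py 126 24
```

```text
grasp [-0.1177  0.0003  0.185 ] rad 0.084 ang 190.3
[[-0.0,-7.7,0.6,0,0,0],[-0.0,-7.7,-0.1,0,0,0],[-0.0,-7.7,-0.8,0,0,0],[-0.0,-7.5,-1.5,0,0,0],[-0.0,-7.4,-2.2,0,0,0],[-0.0,-7.1,-2.9,0,0,0],[-0.0,-6.9,-3.5,0,0,0],[-0.0,-6.5,-4.1,0,0,0],[-0.0,-6.1,-4.7,0,0,0],[-0.0,-5.7,-5.2,0,0,0],[-0.0,-5.2,-5.7,0,0,0],[-0.0,-4.6,-6.2,0,0,0],[-0.0,-4.0,-6.6,0,0,0],[0.0,-3.4,-6.9,0,0,0],[0.0,-2.8,-7.2,0,0,0],[0.0,-2.1,-7.4,0,0,0],[0.0,-1.4,-7.6,0,0,0],[0.0,-0.7,-7.7,0,0,0],[0.0,0.0,-7.7,0,0,0],[0.0,0.7,-7.7,0,0,0],[0.0,1.4,-7.6,0,0,0],[0.0,2.1,-7.4,0,0,0],[0.0,2.8,-7.2,0,0,0],[0.0,3.4,-6.9,0,0,0]]
```

```bash
python3 -m inch '[[0,-7.7,0.6,0,0,0],[0,-7.7,0,0,0,0],[0,-7.7,-0.8,0,0,0],[0,-7.5,-1.5,0,0,0]]'; python3 arc.py 107 20
```

```text
clock: 6.87
tool_pos: [0.4719, 0.0538, 0.1965]
eef_rot: [0.436, 0.578, -0.553, -0.413]
contact_force: [-5.0, -3.0, -6.9]
opening: 0.462
grasp [-0.1207  0.0004  0.2155] rad 0.0871 ang 169.8
[[-0.0,-7.8,-2.2,0,0,0],[-0.0,-7.6,-2.9,0,0,0],[-0.0,-7.3,-3.6,0,0,0],[-0.0,-6.9,-4.3,0,0,0],[-0.0,-6.5,-4.9,0,0,0],[-0.0,-6.0,-5.5,0,0,0],[-0.0,-5.5,-6.0,0,0,0],[-0.0,-4.9,-6.5,0,0,0],[-0.0,-4.3,-6.9,0,0,0],[0.0,-3.6,-7.3,0,0,0],[0.0,-2.9,-7.6,0,0,0],[0.0,-2.2,-7.8,0,0,0],[0.0,-1.4,-8.0,0,0,0],[0.0,-0.7,-8.1,0,0,0],[0.0,0.1,-8.1,0,0,0],[0.0,0.8,-8.1,0,0,0],[0.0,1.6,-8.0,0,0,0],[0.0,2.3,-7.8,0,0,0],[0.0,3.0,-7.5,0,0,0],[0.0,3.7,-7.2,0,0,0]]
```

```bash
python3 look.py 2
```

```text
t 6.97 warmer [-0.1196  0.0003  0.1973] pitch -87.2 yoff -0.005 x.f 1.0 F [-6.4 -4.  -0.4] q [-0.13  0.55 -0.13  2.1   0.16  0.45  1.48] op 40.7
```

View pics/look2.png

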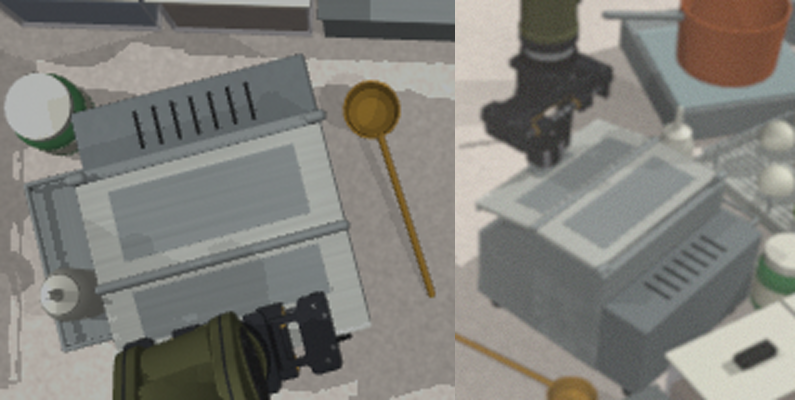

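The scene view shows the front leaf lifting, with its edge near (482,210), and the middle leaf flat. I'll continue the arc.

```bash
python3 -m inch '[[0,-7.8,-2.2,0,0,0],[0,-7.6,-2.9,0,0,0],[0,-7.3,-3.6,0,0,0],[0,-6.9,-4.3,0,0,0],[0,-6.5,-4.9,0,0,0],[0,-6,-5.5,0,0,0]]'; python3 arc.py 85 14; python3 look.py 3
```

```text
clock: 7.47
tool_pos: [0.4888, 0.0587, 0.2393]
eef_rot: [0.435, 0.576, -0.555, -0.414]
contact_force: [-10.3, -4.8, -0.5]
opening: 0.462
grasp [-0.1029  0.0004  0.2583] rad 0.0895 ang 139.4
[[-0.0,-6.6,-6.8,0,0,0],[-0.0,-5.8,-7.5,0,0,0],[-0.0,-5.0,-8.1,0,0,0],[0.0,-4.1,-8.5,0,0,0],[0.0,-3.2,-8.9,0,0,0],[0.0,-2.2,-9.2,0,0,0],[0.0,-1.2,-9.4,0,0,0],[0.0,-0.2,-9.5,0,0,0],[0.0,0.8,-9.5,0,0,0],[0.0,1.8,-9.3,0,0,0],[0.0,2.7,-9.1,0,0,0],[0.0,3.7,-8.7,0,0,0],[0.1,4.6,-8.3,0,0,0],[0.1,5.4,-7.8,0,0,0]]
t 7.57 warmer [-0.101   0.0003  0.2403] pitch -87.5 yoff -0.006 x.f 1.0 F [-12.5  -4.8   7.7] q [-0.12  0.5  -0.15  1.99  0.13  0.61  1.5 ] op 40.8
```

View pics/look3.png

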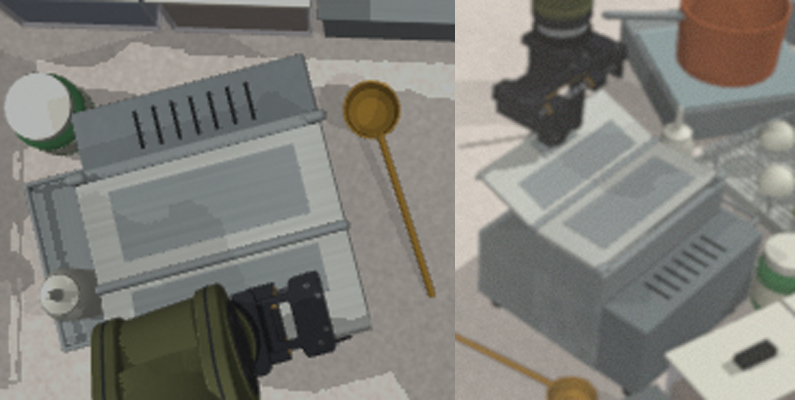

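```bash
python3 -m inch '[[0,-8,-5,0,0,0],[0,-7,-6,0,0,0],[0,-6,-7.5,0,0,0],[0,-4.5,-8.2,0,0,0],[0,-3.3,-8.9,0,0,0],[0,-2.2,-9.2,0,0,0]]'; python3 arc.py 45 7; python3 look.py 4
```

```text
clock: 8.07
tool_pos: [0.5337, 0.0719, 0.2743]
eef_rot: [0.436, 0.578, -0.553, -0.412]
contact_force: [-6.1, -4.6, 3.6]
opening: 0.463
grasp [-0.0563  0.0004  0.2933] rad 0.0957 ang 102.9
[[0.0,-1.3,-10.7,0,0,0],[0.0,-0.1,-10.7,0,0,0],[0.0,1.1,-10.7,0,0,0],[0.0,2.3,-10.5,0,0,0],[0.0,3.5,-10.2,0,0,0],[0.1,4.6,-9.7,0,0,0],[0.1,5.6,-9.1,0,0,0]]
t 8.17 warmer [-0.0525  0.0003  0.2751] pitch -86.8 yoff -0.006 x.f 1.0 F [-3.2 -2.8  3.7] q [-0.12  0.51 -0.16  1.83  0.12  0.76  1.52] op 40.3
```

View pics/look4.png

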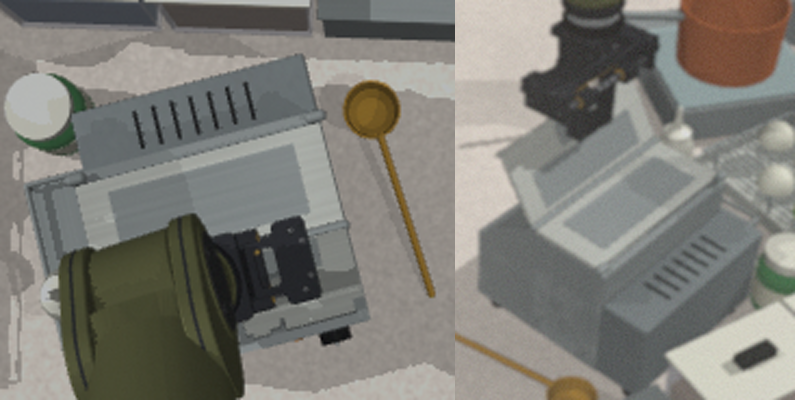

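```bash
python3 arc.py 42 8 .091
```

```text
grasp [-0.0535  0.0004  0.294 ] rad 0.0958 ang 101.2
[[0.0,0.8,-8.8,0,0,0],[0.0,1.6,-8.6,0,0,0],[0.0,2.4,-8.2,0,0,0],[0.0,1.5,-8.2,0,0,0],[0.0,2.2,-8.0,0,0,0],[0.0,3.0,-7.8,0,0,0],[0.0,3.7,-7.5,0,0,0],[0.0,4.3,-7.1,0,0,0]]
```

```bash
python3 -m inch '[[0,0.4,-8.8,0,0,0],[0,1,-8.6,0,0,0],[0,2,-8.2,0,0,0],[0,1.5,-8.2,0,0,0],[0,2.2,-8,0,0,0],[0,3,-7.8,0,0,0],[0,3.7,-7.5,0,0,0],[0,4.3,-7,0,0,0],[0,0,0,0,0,0]]'; python3 arc.py 45 7; python3 look.py 5
```

```text
clock: 8.92
tool_pos: [0.6023, 0.092, 0.2613]
eef_rot: [0.439, 0.582, -0.549, -0.409]
contact_force: [4.6, -0.6, 1.8]
opening: 0.458
grasp [0.0149 0.0003 0.2802] rad 0.0945 ang 58.1
[[0.1,6.6,-8.3,0,0,0],[0.1,7.5,-7.5,0,0,0],[0.1,8.3,-6.6,0,0,0],[0.1,9.0,-5.6,0,0,0],[0.1,9.6,-4.6,0,0,0],[0.1,10.0,-3.5,0,0,0],[0.1,10.3,-2.3,0,0,0]]
t 9.02 warmer [1.580e-02 2.000e-04 2.614e-01] pitch -86.3 yoff -0.006 x.f 1.0 F [ 4.9 -1.4  4.9] q [-0.14  0.61 -0.15  1.66  0.12  0.82  1.51] op 40.7
```

View pics/look5.png

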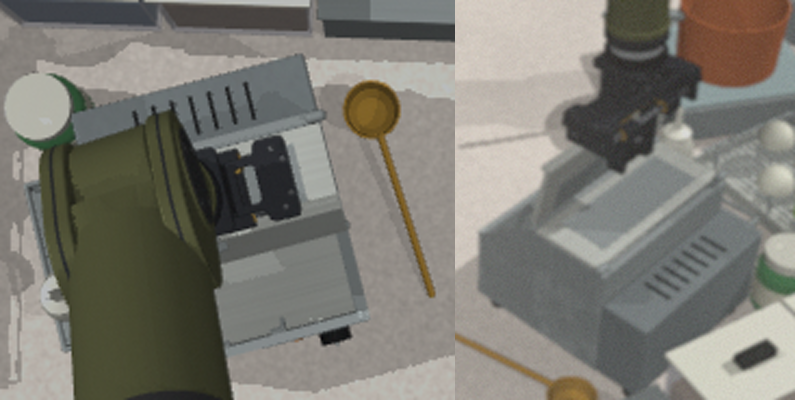

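Scene view: the leaf is just past upright, with its right edge running (540,225) to (552,165). The middle leaf is still flat. Now I'll release, go up and over to the front, and push with closed fingers.

```bash
python3 -m inch '[[0,0,0,0,0,0],[0,0,0,0,0,0],[0,0,0,0,0,0],[0,0,0,0,0,0]]' 88; python3 look.py 6; python3 - <<'E'
from h import *
p,R=go(W(.017,0,.335),ori(273,0),4)
p,R=go(W(-.085,0,.335),ori(272,0),6,p,R)
p,R=go(W(-.085,0,.275),ori(271,0),4,p,R)
E
```

```text
clock: 9.35
tool_pos: [0.5967, 0.0914, 0.2582]
eef_rot: [0.436, 0.579, -0.552, -0.412]
contact_force: [0.0, -0.2, -1.1]
opening: 0.737
t 9.45 warmer [0.0105 0.0013 0.2578] pitch -87.1 yoff -0.004 x.f 1.0 F [-0. -0.  0.] q [-0.14  0.61 -0.15  1.66  0.12  0.82  1.51] op 72.7
[[-0.4,-19.2,-2.6,-0.0004,-0.0005,-0.001],[-0.4,-19.2,-2.6,-0.0004,-0.0005,-0.001],[-0.3,-19.2,-2.6,-0.0004,-0.0005,-0.001],[-0.3,-19.1,-2.6,-0.0004,-0.0005,-0.001]]
end err mm [ 0.00317993 -0.04074186  0.04626192] rot 0.00018162932057814098 total rot 0.004780891214515524
[[-0.0,-0.9,17.0,0.0029,0.0,0.0],[-0.0,-0.8,17.0,0.0029,0.0,0.0],[-0.0,-0.8,16.9,0.0029,0.0,0.0],[-0.0,-0.8,17.0,0.0029,0.0,0.0],[-0.0,-0.7,17.0,0.0029,0.0,0.0],[-0.0,-0.6,17.0,0.0029,0.0,0.0]]
end err mm [ 0.00634024 -0.03329429  0.0286113 ] rot 0.00013269060008330206 total rot 0.017282434445813972
[[-0.0,15.0,0.5,0.0043,0.0,0.0],[-0.0,15.0,0.5,0.0043,0.0,0.0],[-0.0,15.0,0.4,0.0043,0.0,0.0],[-0.0,14.9,0.3,0.0043,0.0,0.0]]
end err mm [ 0.00766997 -0.03300483 -0.04647549] rot 0.0001488349624093589 total rot 0.017335726631380468
```

View pics/look6.png

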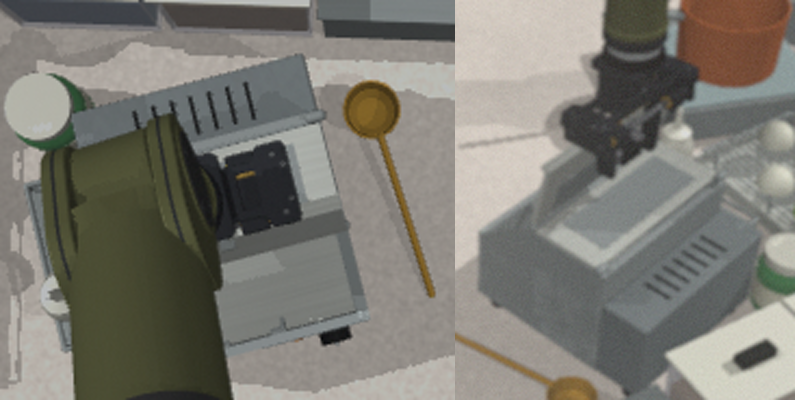

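```bash
python3 -m inch '[[0,-12,-2,0,0,0],[-0.4,-20,-3,0,0,0],[-0.4,-22,-3,0,0,0],[-0.4,-22,-2,0,0,0],[0,-1,17,0.003,0,0],[0,-1,17,0.003,0,0],[0,-1,17,0.003,0,0],[0,-1,17,0.003,0,0],[0,-1,17,0.003,0,0],[0,-1,17,0.003,0,0],[0,0,0,0,0,0]]' ; python3 look.py 7;  python3 - <<'E'
from h import *
p,R=go(W(-.085,0,.275),ori(271,0),4)
E
```

```text
clock: 10.37
tool_pos: [0.5023, 0.0625, 0.3357]
eef_rot: [0.432, 0.573, -0.558, -0.416]
contact_force: [-0.7, -0.0, 0.2]
opening: 0.999
t 10.47 warmer [-8.450e-02  3.000e-04  3.362e-01] pitch -87.9 yoff -0.005 x.f 1.0 F [0.  0.4 0. ] q [-0.1   0.4  -0.17  1.8   0.09  0.91  1.55] op 87.9
[[-0.0,15.3,0.7,0.0046,-0.0006,-0.0011],[-0.0,15.3,0.6,0.0046,-0.0006,-0.0011],[-0.1,15.2,0.5,0.0046,-0.0006,-0.0011],[-0.0,15.3,0.5,0.0046,-0.0006,-0.0011]]
end err mm [ 0.02943896 -0.00060087 -0.03105546] rot 0.00022427975055016374 total rot 0.019023727512060176
```

View pics/look7.png

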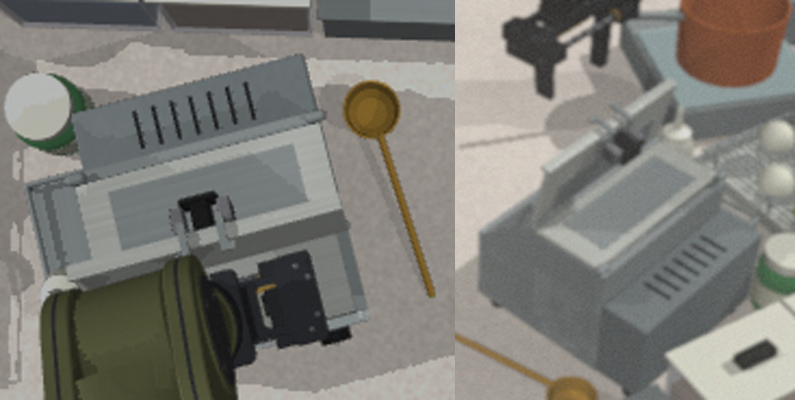

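```bash
cat > push.py <<'E'
from h import *
import sys
H=np.array([-.035,.2])
def corner(th,rad=.08,t=.008):
    a=np.radians(th);return H+rad*np.array([np.cos(a),np.sin(a)])+t*np.array([-np.sin(a),np.cos(a)])
y0=-.055
p,R=go(W(-.085,y0,.275),ori(271,0),5)
c=corner(88);p,R=go(W(c[0]-.009,y0,c[1]),ori(270,0),4,p,R)
for th in np.arange(82,25,-6):
    c=corner(th);print(th,end=" ");p,R=go(W(c[0]-.009,y0,c[1]),ori(270,0),1,p,R)
E
python3 push.py | grep -v end
```

```text
[[-11.0,12.3,0.5,0.0037,-0.0004,-0.0009],[-11.0,12.2,0.5,0.0037,-0.0004,-0.0009],[-11.0,12.3,0.4,0.0037,-0.0004,-0.0009],[-11.1,12.2,0.4,0.0037,-0.0004,-0.0009],[-11.0,12.3,0.4,0.0037,-0.0004,-0.0009]]
[[-0.0,-1.2,-9.0,0.0043,-0.0001,-0.0],[-0.0,-1.2,-9.0,0.0043,-0.0001,-0.0],[-0.0,-1.2,-8.9,0.0043,-0.0001,-0.0],[-0.0,-1.3,-9.0,0.0043,-0.0001,-0.0]]
82 [[-0.0,-0.1,-8.4,0.0001,0.0002,-0.0]]
76 [[-0.0,0.8,-8.4,-0.0,-0.0,-0.0]]
70 [[-0.0,1.7,-8.2,-0.0,-0.0,-0.0]]
64 [[-0.0,2.5,-8.1,-0.0,-0.0,-0.0]]
58 [[-0.0,3.3,-7.7,-0.0,-0.0,-0.0]]
52 [[-0.0,4.1,-7.3,-0.0,-0.0,-0.0]]
46 [[-0.0,4.9,-6.9,-0.0,-0.0,-0.0]]
40 [[-0.0,5.5,-6.3,-0.0,-0.0,-0.0]]
34 [[-0.0,6.2,-5.7,-0.0,-0.0,-0.0]]
28 [[-0.0,6.8,-5.1,-0.0,-0.0,-0.0]]
```

```bash
python3 -m inch '[[-11,12.3,0.5,0.004,0,-0.001],[-11,12.3,0.5,0.004,0,-0.001],[-11,12.3,0.5,0.004,0,-0.001],[-11,12.3,0.4,0.004,0,-0.001],[-11,12.3,0.4,0.004,0,-0.001],[0,0,0,0,0,0],[0,0,0,0,0,0],[0,0,0,0,0,0]]' 0 20; python3 -m inch '[[0,-1.2,-9,0.004,0,0],[0,-1.2,-9,0.004,0,0],[0,-1.2,-9,0.004,0,0],[0,-1.2,-9,0.004,0,0],[0,0,-8.4,0,0,0],[0,0.8,-8.4,0,0,0],[0,1.7,-8.2,0,0,0]]'; python3 look.py 8
```

```text
clock: 11.13
tool_pos: [0.5216, 0.011, 0.2751]
eef_rot: [0.428, 0.571, -0.561, -0.421]
contact_force: [0.0, -0.5, 0.5]
opening: 0.42
clock: 11.72
tool_pos: [0.5801, 0.0283, 0.2783]
eef_rot: [0.424, 0.566, -0.565, -0.424]
contact_force: [-1.7, -0.4, 2.8]
opening: 0.008
t 11.82 warmer [-0.0223 -0.0548  0.2775] pitch -89.9 yoff 0.001 x.f 1.0 F [-0.2  0.1  0.3] q [-0.04  0.58 -0.15  1.66  0.1   0.91  1.63] op 0.3
```

View pics/look8.png

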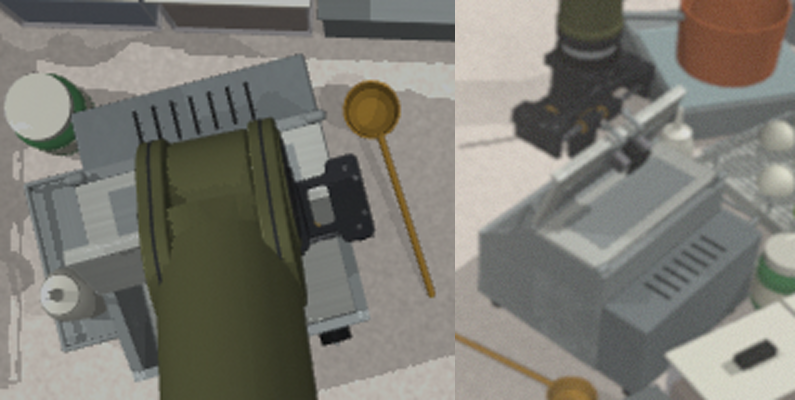

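```bash
python3 -m inch '[[0,2.5,-8,0,0,0],[0,3.3,-7.7,0,0,0],[0,4,-7.3,0,0,0],[0,4.9,-7,0,0,0],[0,5.5,-6.3,0,0,0],[0,6.2,-5.7,0,0,0],[0,3,-2.5,0,0,0],[0,0,0,0,0,0]]'; python3 look.py 9
```

```text
clock: 12.48
tool_pos: [0.6231, 0.0401, 0.2471]
eef_rot: [0.424, 0.566, -0.566, -0.424]
contact_force: [-0.3, -0.8, -0.9]
opening: 0.005
t 12.58 warmer [ 0.021  -0.0557  0.2481] pitch -89.9 yoff -0.0 x.f 1.0 F [0.8 0.1 0.1] q [-0.06  0.67 -0.14  1.56  0.11  0.91  1.62] op 0.5
```

View pics/look9.png

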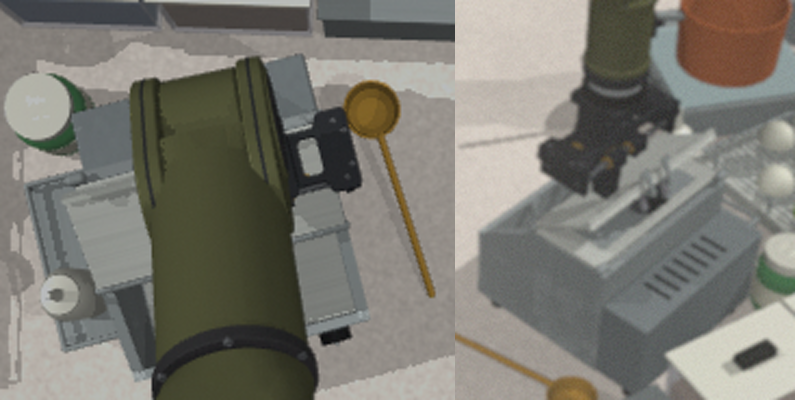

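```bash
python3 -m inch '[[0,4,-3,0,0,0],[0,3,-2,0,0,0],[0,0,0,0,0,0]]';python3 -m inch '[[0,3,-1,0,0,0],[0,3,-1,0,0,0],[0,0,0,0,0,0]]'
```

```text
clock: 12.83
tool_pos: [0.6265, 0.0406, 0.2437]
eef_rot: [-0.425, -0.565, 0.566, 0.424]
contact_force: [-7.7, -1.8, 15.8]
opening: 0.005
clock: 13.08
tool_pos: [0.6269, 0.0407, 0.2429]
eef_rot: [-0.425, -0.565, 0.566, 0.425]
contact_force: [-22.6, -4.2, 47.2]
opening: 0.004
```

```bash
python3 -m inch '[[0,-10,3,0,0,0],[0,-25,10,0,0,0],[0,-30,20,0,0,0],[0,-30,30,0,0,0],[0,0,35,0,0,0],[0,0,35,0,0,0],[0,0,0,0,0,0]]';python3 look.py 10
```

```text
clock: 13.67
tool_pos: [0.4941, 0.0019, 0.3294]
eef_rot: [-0.424, -0.563, 0.567, 0.427]
contact_force: [-0.4, -1.0, -1.2]
opening: 0.006
t 13.77 warmer [-0.1056 -0.0555  0.3303] pitch -89.9 yoff -0.0 x.f 1.0 F [0.6 0.  0.2] q [ 0.01  0.41 -0.16  1.8   0.08  0.93  1.66] op 0.3
```

View pics/look10.png

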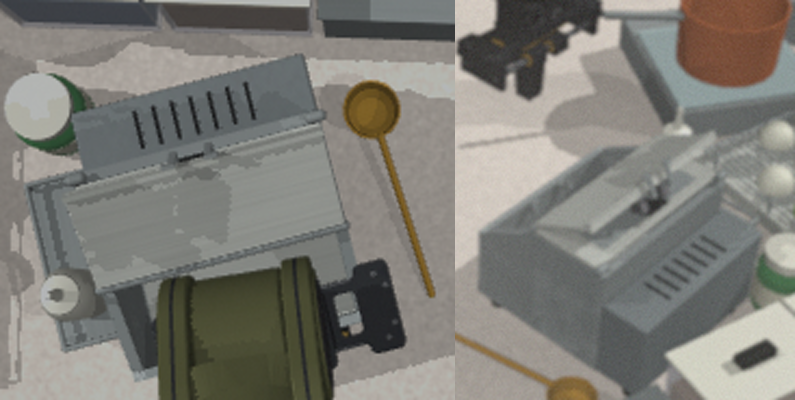

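The front leaf lies folded back over the middle leaf, and the tank's front is open. I'll check the slant from depth.

```bash
cat > slant.py <<'E'
from h import *
import sys
for n in("top","scene"):
    d=load(n,sys.argv[1]);P=cloud(d).reshape(-1,3);P=P[d["range_z"].ravel()>0]-O
    L=np.c_[P@e,P@f,P[:,2]];m=L[(L[:,0]>-.02)&(L[:,0]<.045)&(abs(L[:,1])<.11)&(L[:,2]>.2)&(L[:,2]<.28)]
    c=np.polyfit(m[:,0],m[:,2],1);r=m[:,2]-np.polyval(c,m[:,0]);m=m[abs(r)<.006];c=np.polyfit(m[:,0],m[:,2],1)
    print(n,len(m),np.degrees(np.arctan(c[0])),"z at hinge x",np.polyval(c,-.035))
E
python3 slant.py 10; python3 - <<'E'
from kin import *
from plant import r
q=r.get_state()['q']
rng=np.random.default_rng(1)
for d in(-45,-50,-55,-60):
  for fl in(0,):
    for (x,z) in((-.09,.20),(-.02,.16),(-.02,.18),(.10,.29)):
      best=None
      for t in range(12):
        q0=q if t==0 else np.clip(q+rng.normal(0,.8,7),LO,HI)
        s=ik(W(x,0,z),ori(d,fl),q0,w=.003)
        if s[1]<2 and s[2]<.02:
            c=np.abs(s[0]-q).sum()
            if best is None or c<best[0]:best=(c,s[0])
      print(d,x,z,best and best[1].round(2))
E
```

```text
top 3435 27.856194890735175 z at hinge x 0.20884238144708084
scene 353 24.950821654148058 z at hinge x 0.21087259974887626
-45 -0.09 0.2 None
-45 -0.02 0.16 [ 0.45  1.09 -1.19  2.49  2.4   1.2  -0.5 ]
-45 -0.02 0.18 [ 0.45  1.01 -1.17  2.48  2.38  1.13 -0.52]
-45 0.1 0.29 [ 0.41  0.75 -1.04  2.06  2.03  0.63 -0.19]
-50 -0.09 0.2 None
-50 -0.02 0.16 [ 0.47  1.04 -1.21  2.42  2.26  1.08 -0.4 ]
-50 -0.02 0.18 [ 0.3   0.81 -0.81  2.41  2.51  0.79 -0.75]
-50 0.1 0.29 [ 0.18  0.6  -0.61  1.99  1.89  0.31 -0.16]
-55 -0.09 0.2 [ 0.5   0.82 -1.19  2.51  2.13  0.9  -0.46]
-55 -0.02 0.16 [ 0.43  0.94 -1.09  2.35  2.16  0.88 -0.37]
-55 -0.02 0.18 [ 0.5   0.97 -1.26  2.33  2.03  0.97 -0.22]
-55 0.1 0.29 [-0.09  0.55 -0.19  1.93  0.79  0.09  0.86]
-60 -0.09 0.2 [ 0.47  0.75 -1.1   2.43  1.99  0.73 -0.33]
-60 -0.02 0.16 [ 0.45  0.93 -1.13  2.27  1.95  0.84 -0.17]
-60 -0.02 0.18 [ 0.48  0.92 -1.21  2.25  1.86  0.86 -0.09]
-60 0.1 0.29 [-0.16  0.55 -0.09  1.84  0.08  0.22  1.56]
```

```bash
cat > sim.py <<'E'
from kin import *
def jac(q):
    p,T=fk(q);J=np.zeros((6,7))
    for i in range(7):
        d=q.copy();d[i]+=1e-6;a,B=fk(d);J[:3,i]=(a-p)/1e-6;J[3:,i]=(B*T.inv()).as_rotvec()/1e-6
    return J
def track(q,p,R,it=6,w=None,m=.005):
    for _ in range(it):
        a,T=fk(q);e6=np.r_[p-a,(R*T.inv()).as_rotvec()];J=jac(q);act=np.ones(7,bool)
        for _ in range(4):
            Ja=J[:,act];dq=np.zeros(7);dq[act]=Ja.T@np.linalg.solve(Ja@Ja.T+1e-5*np.eye(6),e6)
            bad=act&(((q+dq)<LO+m)|((q+dq)>HI-m))
            if not bad.any():break
            act&=~bad
        q=np.clip(q+dq,LO+m,HI-m)
    return q
def runrows(q,rows,p=None,R=None,verbose=0):
    if p is None:p,R=fk(q)
    for r in rows:
        p=p+R.apply(np.array(r[:3])/1000);R=R*Ro.from_rotvec(r[3:]);q=track(q,p,R)
        if verbose:a,T=fk(q);print(q.round(2),"err",(np.linalg.norm(a-p)*1000).round(1),(T.inv()*R).magnitude().round(3))
    return q,p,R
if __name__=="__main__":
    q=np.array(S[3][0]);print(q.round(2))
    q2,_,_=runrows(q,[[0,-8,0,0,-.12,0]]*4+[[0,0,0,0,-.12,0]]*4);print("sim",q2.round(2),"actual",np.round(S[4][0],2))
    q3,_,_=runrows(q2,[[0,0,0,0,-.12,0]]*12);print("sim",q3.round(2),"actual [-0.02  0.22 -0.03  2.1  -0.1   0.64  1.15]")
    q=np.array(S[1][0]);q2,_,_=runrows(q,[[-4,-8,9,-.058,.005,-.005]]*3);print("sim",q2.round(2),"actual",np.round(S[2][0],2))
    q=np.array(S[0][0]);q2,_,_=runrows(q,[[-27.3,2,22.2,.029,.008,-.002]]*9);print("sim",q2.round(2),"actual [ 0.98  0.44 -0.41  2.22 -0.12  0.36 -0.48]")
E
python3 sim.py
```

```text
[-0.45  0.3   0.53  2.15 -0.43  0.58 -0.88]
sim [-0.31  0.22  0.32  2.1  -0.24  0.65 -0.14] actual [-0.29  0.22  0.31  2.11 -0.24  0.65 -0.13]
sim [-0.04  0.22 -0.02  2.09 -0.09  0.65  1.13] actual [-0.02  0.22 -0.03  2.1  -0.1   0.64  1.15]
sim [-0.43  0.29  0.53  2.22 -0.57  0.48 -0.73] actual [-0.07  0.29  0.14  2.34 -0.8   0.26 -0.46]
sim [ 0.99  0.44 -0.41  2.21 -0.12  0.37 -0.48] actual [ 0.98  0.44 -0.41  2.22 -0.12  0.36 -0.48]
```

```bash
cat > des.py <<'E'
from sim import *
from plant import r
q0=np.array(r.get_state()["q"]);p0,R0=fk(q0)
def follow(q,poses,verbose=0):
    e=0
    for p,R in poses:
        q=track(q,p,R);a,T=fk(q);e=max(e,np.linalg.norm(a-p)*1000+100*(T.inv()*R).magnitude())
    return q,e
def lin(p0,R0,p1,R1,n):
    rv=(R0.inv()*R1).as_rotvec();return [(p0+(p1-p0)*i/n,R0*Ro.from_rotvec(rv*i/n)) for i in range(1,n+1)]
if __name__=="__main__":
    pre=W(-.06,0,.25);hook=W(-.0239,0,.160)
    for d in(-45,-50,-55):
        # straight
        q,e1=follow(q0,lin(p0,R0,pre,ori(d,0),16));q2,e2=follow(q,lin(pre,ori(d,0),hook,ori(d,0),8));print(d,"straight",q.round(2),e1.round(1),q2.round(2),e2.round(1))
        # via sideways tilt: tool y rotated about vertical
        for az in(-60,-90,60,90):
          for tl in(20,35):
            a=np.radians(d);
            y=-np.cos(np.radians(tl))*k+np.sin(np.radians(tl))*(np.cos(np.radians(az))*e+np.sin(np.radians(az))*f)
            y0=-k;Rm=Ro.align_vectors([y],[y0])[0] if 0 else Ro.from_rotvec(np.cross(y0,y)/np.linalg.norm(np.cross(y0,y))*np.radians(tl))*ori(270,0)
            pm=W(-.09,0,.30)
            q,ea=follow(q0,lin(p0,R0,pm,Rm,8));qm=q
            q,e1=follow(q,lin(pm,Rm,pre,ori(d,0),12));q2,e2=follow(q,lin(pre,ori(d,0),hook,ori(d,0),8));print(d,az,tl,ea.round(1),qm.round(2),"|",q.round(2),e1.round(1),q2.round(2),e2.round(1))
E
python3 des.py
```

```text
-45 straight [ 0.31  0.62 -0.77  2.54  2.65  0.78 -0.95] 21.1 [ 0.24  0.9  -0.72  2.51  2.72  1.02 -0.93] 0.0
-45 -60 20 0.0 [-0.47  0.39  0.06  2.04  0.52  0.63  1.04] | [ 0.27  0.61 -0.71  2.54  2.7   0.77 -1.  ] 0.0 [ 0.2   0.88 -0.66  2.51  2.76  1.01 -0.98] 0.0
-45 -60 35 0.0 [-0.8   0.44  0.3   2.18  0.96  0.57  0.49] | [ 0.14  0.58 -0.49  2.55  2.88  0.74 -1.18] 0.0 [ 0.09  0.85 -0.46  2.52  2.9   0.98 -1.15] 0.0
-45 -90 20 0.0 [-0.44  0.47  0.01  1.89  0.45  0.89  1.12] | [ 0.25  0.6  -0.67  2.54  2.73  0.76 -1.04] 0.0 [ 0.18  0.88 -0.62  2.51  2.79  1.   -1.01] 0.0
-45 -90 35 0.0 [-0.65  0.54  0.11  1.92  0.65  0.98  0.85] | [ 0.14  0.58 -0.49  2.55  2.87  0.74 -1.18] 0.0 [ 0.09  0.85 -0.46  2.52  2.9   0.98 -1.15] 0.0
-45 60 20 0.0 [ 0.26  0.46 -0.39  1.94 -0.26  0.68  1.97] | [ 0.28  0.23 -0.45  2.17 -0.32  0.07  2.04] 158.1 [ 0.25  0.27 -0.43  2.17 -0.32  0.07  2.04] 229.6
-45 60 35 0.0 [ 0.55  0.54 -0.61  2.   -0.53  0.62  2.32] | [ 0.23  0.22 -0.36  2.15 -0.69  0.12  2.43] 166.4 [ 0.22  0.26 -0.36  2.15 -0.69  0.12  2.43] 237.1
-45 90 20 0.0 [ 0.21  0.53 -0.33  1.78 -0.
[... 2327 characters left out ...]
 0.41 -0.72] 0.0 [ 0.22  0.78 -0.68  2.37  2.49  0.66 -0.76] 0.0
-55 60 20 0.0 [ 0.26  0.46 -0.39  1.94 -0.26  0.68  1.97] | [ 0.01  0.35 -0.2   2.19 -0.24  0.05  1.95] 79.9 [-0.05  0.52 -0.14  2.05 -0.24  0.05  1.95] 131.9
-55 60 35 0.0 [ 0.55  0.54 -0.61  2.   -0.53  0.62  2.32] | [ 0.09  0.35 -0.22  2.17 -0.55  0.09  2.31] 89.4 [ 0.06  0.51 -0.2   2.04 -0.55  0.09  2.31] 140.5
-55 90 20 0.0 [ 0.21  0.53 -0.33  1.78 -0.22  0.94  1.91] | [ 0.    0.35 -0.2   2.19 -0.21  0.05  1.9 ] 79.2 [-0.06  0.52 -0.14  2.05 -0.21  0.05  1.9 ] 131.3
-55 90 35 0.0 [ 0.38  0.63 -0.42  1.74 -0.39  1.04  2.1 ] | [ 0.05  0.34 -0.21  2.18 -0.42  0.08  2.15] 85.8 [ 0.04  0.5  -0.21  2.05 -0.42  0.08  2.15] 139.0
```

```bash
cat > mv.py <<'E'
from des import *
pre=W(-.06,0,.25)
y0=-k
def side(tl,az,base):
    y=-np.cos(np.radians(tl))*k+np.sin(np.radians(tl))*(np.cos(np.radians(az))*e+np.sin(np.radians(az))*f)
    return Ro.from_rotvec(np.cross(y0,y)/np.linalg.norm(np.cross(y0,y))*np.radians(tl))*base
E
python3 - <<'E'
from mv import *
p,R=plan(p0,R0,W(-.09,0,.30),side(20,-90,ori(270,0)),8)
p,R=plan(p,R,pre,ori(-50,0),18)
E
```

```text
[[6.9,3.8,-1.9,0.0001,-0.0005,0.0436],[7.1,3.5,-1.9,0.0001,-0.0005,0.0436],[7.3,3.1,-2.0,0.0001,-0.0005,0.0436],[7.4,2.9,-1.9,0.0001,-0.0005,0.0436],[7.4,2.5,-1.9,0.0001,-0.0005,0.0436],[7.6,2.2,-1.9,0.0001,-0.0005,0.0436],[7.7,1.8,-2.0,0.0001,-0.0005,0.0436],[7.8,1.5,-1.9,0.0001,-0.0005,0.0436]]
end err mm [ 0.04046991 -0.03781545 -0.03423927] rot 0.00036429757237663586 total rot 0.3487077637574977
[[0.9,2.6,-1.7,-0.0384,0.0068,-0.0186],[1.0,2.7,-1.5,-0.0384,0.0068,-0.0186],[0.8,2.8,-1.5,-0.0384,0.0068,-0.0186],[0.9,2.8,-1.3,-0.0384,0.0068,-0.0186],[0.7,2.9,-1.2,-0.0384,0.0068,-0.0186],[0.8,3.0,-1.1,-0.0384,0.0068,-0.0186],[0.7,3.0,-1.0,-0.0384,0.0068,-0.0186],[0.6,3.0,-0.9,-0.0384,0.0068,-0.0186],[0.6,3.1,-0.7,-0.0384,0.0068,-0.0186],[0.5,3.2,-0.6,-0.0384,0.0068,-0.0186],[0.5,3.2,-0.5,-0.0384,0.0068,-0.0186],[0.4,3.1,-0.4,-0.0384,0.0068,-0.0186],[0.4,3.3,-0.2,-0.0384,0.0068,-0.0186],[0.3,3.2,-0.1,-0.0384,0.0068,-0.0186],[0.2,3.2,-0.0,-0.0384,0.0068,-0.0186],[0.2,3.3,0.1,-0.0384,0.0068,-0.0186],[0.1,3.2,0.3,-0.0384,0.0068,-0.0186],[0.1,3.2,0.4,-0.0384,0.0068,-0.0186]]
end err mm [ 0.04213418 -0.00207624  0.02945303] rot 0.0005258077501176966 total rot 0.7772238928954907
```

```bash
python3 -m inch '[[7,3.8,-1.9,0,0,0.0436],[7,3.5,-1.9,0,0,0.0436],[7.3,3,-2,0,0,0.0436],[7.4,2.9,-1.9,0,0,0.0436],[7.4,2.5,-1.9,0,0,0.0436],[7.6,2.2,-1.9,0,0,0.0436],[7.7,1.8,-2,0,0,0.0436],[7.8,1.5,-1.9,0,0,0.0436]]'; python3 -m inch '[[0.9,2.6,-1.7,-0.0384,0.0068,-0.0186],[1,2.7,-1.5,-0.0384,0.0068,-0.0186],[0.8,2.8,-1.5,-0.0384,0.0068,-0.0186],[0.9,2.8,-1.3,-0.0384,0.0068,-0.0186],[0.7,2.9,-1.2,-0.0384,0.0068,-0.0186],[0.8,3,-1.1,-0.0384,0.0068,-0.0186],[0.7,3,-1,-0.0384,0.0068,-0.0186],[0.6,3,-0.9,-0.0384,0.0068,-0.0186],[0.6,3,-0.7,-0.0384,0.0068,-0.0186]]'; python3 - <<'E'
from mv import *
st()
p,R=plan(p0,R0,pre,ori(-50,0),9)
E
```

```text
clock: 14.43
tool_pos: [0.5033, 0.0645, 0.2995]
eef_rot: [-0.517, -0.484, 0.63, 0.318]
contact_force: [0.4, 0.5, -0.5]
opening: 0.002
clock: 15.18
tool_pos: [0.5179, 0.0682, 0.275]
eef_rot: [0.54, 0.618, -0.491, -0.291]
contact_force: [0.7, -0.8, 0.9]
opening: 0.006
t 15.18 warmer [-0.0716  0.0011  0.275 ] pitch -69.4 yoff -0.172 x.f 0.985 F [ 0.7 -0.8  0.9] q [-0.41  0.4   0.11  2.19  0.62  0.25  0.96] op 0.5
[[0.4,3.0,-0.2,-0.0378,0.0065,-0.0185],[0.3,3.1,-0.2,-0.0378,0.0065,-0.0185],[0.3,3.0,0.0,-0.0378,0.0065,-0.0185],[0.2,3.1,0.1,-0.0378,0.0065,-0.0185],[0.2,3.1,0.3,-0.0378,0.0065,-0.0185],[0.1,3.0,0.3,-0.0378,0.0065,-0.0185],[0.1,3.0,0.5,-0.0378,0.0065,-0.0185],[-0.0,3.1,0.5,-0.0378,0.0065,-0.0185],[-0.1,2.9,0.7,-0.0378,0.0065,-0.0185]]
end err mm [ 0.01799378 -0.00825744 -0.04380587] rot 0.00042618614232998764 total rot 0.382943172955121
```

```bash
python3 -m inch '[[0.3,2.3,-0.1,-0.0284,0.0049,-0.0139],[0.3,2.3,-0.1,-0.0284,0.0049,-0.0139],[0.2,2.3,0,-0.0284,0.0049,-0.0139],[0.2,2.3,0,-0.0284,0.0049,-0.0139],[0.2,2.3,0.1,-0.0284,0.0049,-0.0139],[0.1,2.3,0.1,-0.0284,0.0049,-0.0139],[0.1,2.3,0.2,-0.0284,0.0049,-0.0139],[0.1,2.3,0.3,-0.0284,0.0049,-0.0139],[0.1,2.3,0.3,-0.0284,0.0049,-0.0139],[0,2.3,0.4,-0.0284,0.0049,-0.0139],[0,2.3,0.4,-0.0284,0.0049,-0.0139],[0,2.3,0.5,-0.0284,0.0049,-0.0139]]'; python3 - <<'E'
from mv import *
st()
p,R=plan(p0,R0,pre,ori(-50,0),3)
E
```

```text
clock: 16.18
tool_pos: [0.517, 0.0626, 0.2509]
eef_rot: [0.542, 0.688, -0.397, -0.274]
contact_force: [-0.3, -0.7, -0.7]
opening: 0.005
t 16.18 warmer [-0.0741 -0.004   0.2509] pitch -57.7 yoff -0.057 x.f 0.998 F [-0.3 -0.7 -0.7] q [ 0.16  0.48 -0.57  2.38  2.22  0.38 -0.59] op 0.4
[[1.4,2.7,-3.8,-0.0449,0.0049,-0.0186],[1.4,2.9,-3.7,-0.0449,0.0049,-0.0186],[1.4,3.0,-3.6,-0.0449,0.0049,-0.0186]]
end err mm [-0.00543387  0.01969806 -0.02576532] rot 0.00020419865976462165 total rot 0.14670640825719405
```

```bash
python3 -m inch '[[1,2,-2.8,-0.034,0.004,-0.014],[1,2.2,-2.8,-0.034,0.004,-0.014],[1,2.3,-2.7,-0.034,0.004,-0.014],[1,2.3,-2.7,-0.034,0.004,-0.014],[0,0,0,0,0,0]]'; python3 - <<'E'
from mv import *
st()
p,R=plan(p0,R0,W(-.052,0,.162),ori(-50,0),6)
p,R=plan(p,R,W(-.024,0,.160),ori(-50,0),3)
q,er=follow(q0,lin(p0,R0,W(-.05,0,.16),ori(-50,0),6));print(q.round(2),er)
E
python3 look.py 11
```

```text
clock: 16.6
tool_pos: [0.5282, 0.0688, 0.248]
eef_rot: [0.543, 0.724, -0.339, -0.255]
contact_force: [-0.1, 0.1, 0.4]
opening: 0.005
t 16.6 warmer [-0.0616 -0.0012  0.248 ] pitch -50.2 yoff -0.001 x.f 1.0 F [-0.1  0.1  0.4] q [ 0.34  0.59 -0.8   2.46  2.47  0.61 -0.79] op 0.5
[[0.2,12.0,8.0,-0.0007,-0.0005,-0.0002],[0.2,12.1,7.9,-0.0007,-0.0005,-0.0002],[0.2,12.0,8.0,-0.0007,-0.0005,-0.0002],[0.2,12.0,8.0,-0.0007,-0.0005,-0.0002],[0.2,12.0,7.9,-0.0007,-0.0005,-0.0002],[0.2,12.1,8.0,-0.0007,-0.0005,-0.0002]]
end err mm [-0.03739626 -0.05434925  0.01741829] rot 0.0003814551323863043 total rot 0.0049722270707988694
[[-0.0,6.5,-6.7,0.0001,0.0,0.0001],[-0.0,6.5,-6.7,0.0001,0.0,0.0001],[-0.0,6.5,-6.7,0.0001,0.0,0.0001]]
end err mm [ 0.02923585 -0.04048469  0.03091204] rot 0.00013964632679870227 total rot 0.0003814551323863043
[ 0.28  0.86 -0.79  2.51  2.59  0.93 -0.83] 2.858824288409778e-13
t 16.7 warmer [-0.0615 -0.0009  0.2488] pitch -50.3 yoff -0.002 x.f 1.0 F [ 0.1 -0.4 -0.4] q [ 0.34  0.58 -0.8   2.46  2.47  0.61 -0.79] op 0.8
```

View pics/look11.png

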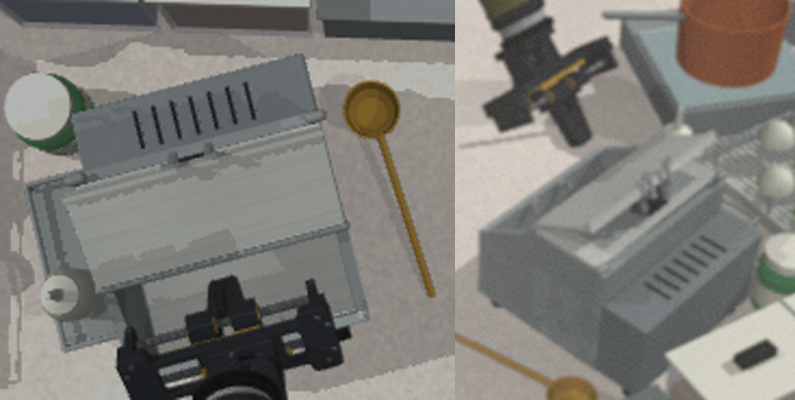

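The closed fingers point into the open gap, with the tip near (228,285) in the top view, just ahead of the pair's edge. Next I'll descend and hook.

```bash
python3 -m inch '[[0.2,12,8,-0.001,0,0],[0.2,12,8,-0.001,0,0],[0.2,12,8,-0.001,0,0],[0.2,12,8,-0.001,0,0],[0.2,12,8,-0.001,0,0],[0.2,12,8,0,0,0],[0,0,0,0,0,0]]'; python3 -m inch '[[0,6.5,-6.7,0,0,0],[0,6.5,-6.7,0,0,0],[0,6.5,-6.7,0,0,0],[0,0,0,0,0,0]]'; python3 -c "
from h import *
st()"
```

```text
clock: 17.28
tool_pos: [0.5364, 0.073, 0.1609]
eef_rot: [0.544, 0.725, -0.34, -0.253]
contact_force: [0.3, 0.3, 0.1]
opening: 0.006
clock: 17.62
tool_pos: [0.5654, 0.0811, 0.1628]
eef_rot: [0.545, 0.726, -0.337, -0.251]
contact_force: [-0.3, -1.0, 0.2]
opening: 0.002
t 17.62 warmer [-2.240e-02  1.000e-04  1.628e-01] pitch -49.7 yoff -0.004 x.f 1.0 F [-0.3 -1.   0.2] q [ 0.27  0.85 -0.77  2.44  2.56  0.86 -0.8 ] op 0.2
```

```bash
cat > lift.py <<'E'
from mv import *
import sys
RH=np.array([.075,.2]);E0=np.array([-.033,.192])-RH
def tc(al,s=.025,d=-50,half=.009):
    a=np.radians(al);dr=np.radians(d)
    rot=np.array([[np.cos(a),np.sin(a)],[-np.sin(a),np.cos(a)]])
    E=RH+rot@E0;dv=np.array([np.cos(dr),np.sin(dr)]);nv=np.array([-dv[1],dv[0]])
    if al<=-d: t=E-half*nv+s*dv
    else: t=E+s*np.array([np.cos(a),-np.sin(a)])-half*nv
    return t
if __name__=="__main__":
    a0,a1,n=float(sys.argv[1]),float(sys.argv[2]),int(sys.argv[3])
    lead=float(sys.argv[4]) if len(sys.argv)>4 else 0
    st();p,R=p0,R0;q=q0;out=[]
    for i in range(n+1):
        al=a0+(a1-a0)*i/n;t=tc(al)
        if i==0:
            print("nominal TCP at a0",t.round(4),"now",toW(p0)[[0,2]].round(4))
        else:
            dv=(t-last);out.append([round(float(v),1) for v in R.inv().apply(dv[0]*e+dv[1]*k)*1000]+[0,0,0])
        last=t
    print(str(out).replace(" ",""))
    q,pp,RR=runrows(q0,out);print("sim end q",q.round(2),toW(pp).round(3),(np.linalg.norm(fk(q)[0]-pp)*1000).round(2))
E
python3 lift.py 0 112 32
```

```text
t 17.62 warmer [-2.240e-02  1.000e-04  1.628e-01] pitch -49.7 yoff -0.004 x.f 1.0 F [-0.3 -1.   0.2] q [ 0.27  0.85 -0.77  2.44  2.56  0.86 -0.8 ] op 0.2
nominal TCP at a0 [-0.0238  0.1671] now [-0.0224  0.1628]
[[-0.0,-5.2,-4.1,0,0,0],[-0.0,-5.0,-4.4,0,0,0],[-0.0,-4.7,-4.7,0,0,0],[-0.0,-4.4,-4.9,0,0,0],[-0.0,-4.1,-5.2,0,0,0],[-0.0,-3.8,-5.4,0,0,0],[-0.0,-3.4,-5.7,0,0,0],[-0.0,-3.1,-5.9,0,0,0],[-0.0,-2.7,-6.0,0,0,0],[-0.0,-2.3,-6.2,0,0,0],[-0.0,-2.0,-6.3,0,0,0],[-0.0,-1.6,-6.4,0,0,0],[-0.0,-1.2,-6.5,0,0,0],[-0.0,-0.8,-6.6,0,0,0],[-0.0,-0.4,-5.5,0,0,0],[-0.0,-0.1,-5.1,0,0,0],[-0.0,0.2,-5.1,0,0,0],[-0.0,0.5,-5.1,0,0,0],[-0.0,0.8,-5.0,0,0,0],[0.0,1.1,-5.0,0,0,0],[0.0,1.4,-4.9,0,0,0],[0.0,1.7,-4.8,0,0,0],[0.0,2.0,-4.7,0,0,0],[0.0,2.3,-4.5,0,0,0],[0.0,2.6,-4.4,0,0,0],[0.0,2.9,-4.2,0,0,0],[0.0,3.1,-4.0,0,0,0],[0.0,3.3,-3.8,0,0,0],[0.0,3.6,-3.6,0,0,0],[0.0,3.8,-3.4,0,0,0],[0.0,4.0,-3.2,0,0,0],[0.0,4.2,-2.9,0,0,0]]
sim end q [ 0.1   0.61 -0.49  2.04  2.22  0.29 -0.51] [0.093 0.    0.27 ] 0.0
```

```bash
python3 -m inch '[[0,-3,-2.6,0,0,0],[0,-5.2,-4.1,0,0,0],[0,-5,-4.4,0,0,0],[0,-4.7,-4.7,0,0,0],[0,-4.4,-5,0,0,0]]'; python3 look.py 12
```

```text
clock: 18.03
tool_pos: [0.5589, 0.0793, 0.189]
eef_rot: [0.542, 0.724, -0.343, -0.256]
contact_force: [-8.0, -1.5, -12.1]
opening: 0.005
t 18.13 warmer [-0.0289  0.0002  0.19  ] pitch -50.5 yoff -0.001 x.f 1.0 F [-10.5  -2.5  -6.4] q [ 0.28  0.76 -0.77  2.43  2.52  0.75 -0.78] op 0.3
```

View pics/look12.png

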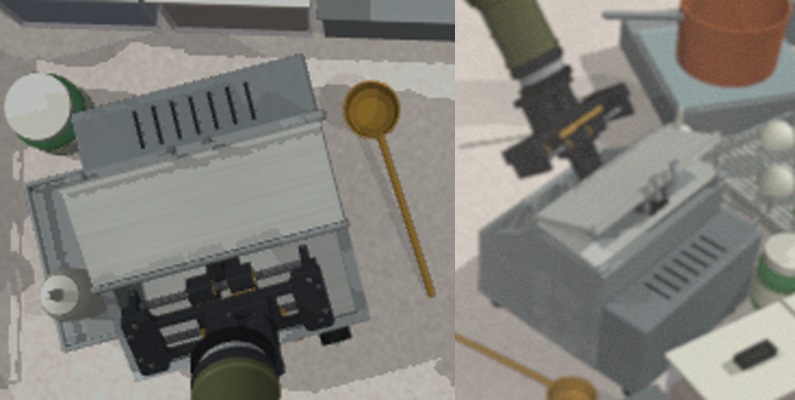

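```bash
python3 -m inch '[[0,-2.5,-7,0,0,0],[0,-2.2,-7,0,0,0],[0,-3.4,-5.7,0,0,0],[0,-3,-6,0,0,0],[0,-2.7,-6,0,0,0],[0,-2.3,-6.2,0,0,0]]'; python3 look.py 13; python3 -c "
from lift import *
print([tc(a).round(3) for a in (14,28,35,42)])"
```

```text
clock: 18.63
tool_pos: [0.5657, 0.0814, 0.2198]
eef_rot: [0.538, 0.721, -0.35, -0.262]
contact_force: [-39.0, -14.6, 3.3]
opening: 0.003
t 18.73 warmer [-0.0204  0.0005  0.2214] pitch -51.6 yoff 0.001 x.f 1.0 F [-33.5 -10.2   1.5] q [ 0.28  0.66 -0.74  2.36  2.44  0.58 -0.72] op 0.5
[array([-0.023,  0.193]), array([-0.015,  0.219]), array([-0.009,  0.23 ]), array([-0.001,  0.241])]
```

View pics/look13.png

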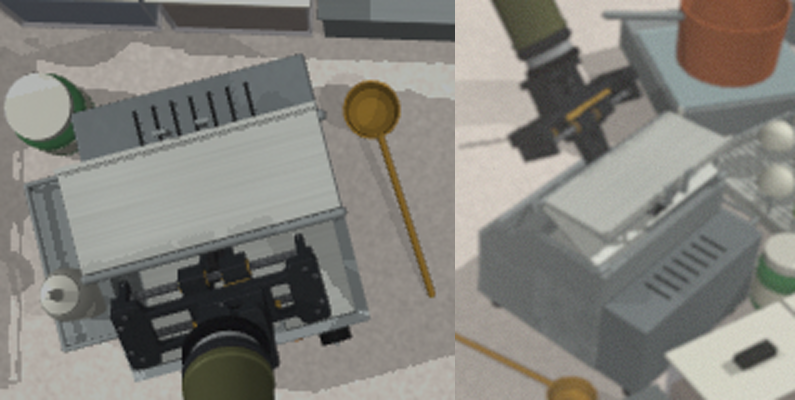

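```bash
cat > alpha.py <<'E'
from h import *
import sys
d=load("top",sys.argv[1]);P=cloud(d);Z=d["range_z"]
Q=P[Z>0]-O;L=np.c_[Q@e,Q@f,Q[:,2]]
# front leaf face, right side free of the arm: y in -.115..-.07
for y0,y1 in((-.115,-.06),(.06,.115)):
    m=L[(L[:,1]>y0)&(L[:,1]<y1)&(L[:,2]>.215)&(L[:,2]<.36)&(L[:,0]>-.05)&(L[:,0]<.16)]
    if len(m)<30:print("few",len(m));continue
    for _ in range(4):
        c=np.polyfit(m[:,0],m[:,2],1);rr=m[:,2]-np.polyval(c,m[:,0]);m=m[abs(rr)<max(.004,2*rr.std())]
    s=np.degrees(np.arctan(c[0]));print(len(m),"slope",s.round(1),"alpha if folded",(27.8-s).round(1),"x",m[:,0].min().round(3),m[:,0].max().round(3),"z",m[:,2].min().round(3),m[:,2].max().round(3))
E
python3 alpha.py 10;python3 alpha.py 12;python3 alpha.py 13
```

```text
934 slope 27.3 alpha if folded 0.5 x -0.03 0.057 z 0.215 0.259
952 slope 27.5 alpha if folded 0.3 x -0.029 0.057 z 0.215 0.259
1201 slope 21.1 alpha if folded 6.7 x -0.038 0.064 z 0.217 0.262
1218 slope 21.3 alpha if folded 6.5 x -0.038 0.063 z 0.216 0.262
1308 slope 4.5 alpha if folded 23.3 x -0.03 0.08 z 0.248 0.264
1330 slope 4.6 alpha if folded 23.2 x -0.03 0.079 z 0.248 0.265
```

```bash
sed -i 's/s=.025,d=-50,half=.009/s=.016,d=-51,half=.0045/' lift.py; python3 lift.py 23.3 112 27
```

```text
t 18.73 warmer [-0.0204  0.0005  0.2214] pitch -51.6 yoff 0.001 x.f 1.0 F [-33.5 -10.2   1.5] q [ 0.28  0.66 -0.74  2.36  2.44  0.58 -0.72] op 0.5
nominal TCP at a0 [-0.0208  0.2201] now [-0.0204  0.2214]
[[-0.0,-3.2,-5.3,0,0,0],[-0.0,-2.9,-5.5,0,0,0],[-0.0,-2.6,-5.7,0,0,0],[-0.0,-2.2,-5.8,0,0,0],[-0.0,-1.9,-5.9,0,0,0],[-0.0,-1.5,-6.0,0,0,0],[-0.0,-1.2,-6.1,0,0,0],[-0.0,-0.9,-6.2,0,0,0],[-0.0,-0.5,-5.7,0,0,0],[-0.0,-0.2,-5.3,0,0,0],[-0.0,0.1,-5.3,0,0,0],[-0.0,0.4,-5.3,0,0,0],[-0.0,0.7,-5.2,0,0,0],[-0.0,1.0,-5.2,0,0,0],[-0.0,1.3,-5.1,0,0,0],[-0.0,1.6,-5.0,0,0,0],[-0.0,1.9,-4.9,0,0,0],[-0.0,2.2,-4.8,0,0,0],[-0.0,2.4,-4.7,0,0,0],[-0.0,2.7,-4.5,0,0,0],[-0.0,3.0,-4.4,0,0,0],[-0.0,3.2,-4.2,0,0,0],[-0.0,3.5,-4.0,0,0,0],[-0.0,3.7,-3.8,0,0,0],[-0.0,3.9,-3.6,0,0,0],[-0.0,4.1,-3.4,0,0,0],[-0.0,4.3,-3.1,0,0,0]]
sim end q [-0.04  0.56 -0.27  1.99  2.1   0.12 -0.43] [0.099 0.001 0.287] 0.0
```

```bash
python3 -m inch '[[0,-4,-3,0,0,0],[0,-3,-5,0,0,0],[0,-2.6,-5.7,0,0,0],[0,-2.2,-5.8,0,0,0],[0,-2,-6,0,0,0],[0,-1.5,-6,0,0,0]]'; python3 look.py 14; python3 alpha.py 14
```

```text
clock: 19.23
tool_pos: [0.59, 0.0886, 0.258]
eef_rot: [0.542, 0.724, -0.342, -0.255]
contact_force: [-4.7, -1.9, -10.1]
opening: 0.004
t 19.33 warmer [0.0053 0.0004 0.2596] pitch -50.3 yoff -0.002 x.f 1.0 F [-10.4  -4.1   0.2] q [ 0.25  0.58 -0.69  2.27  2.37  0.46 -0.66] op 0.4
1270 slope -19.9 alpha if folded 47.7 x -0.001 0.107 z 0.252 0.293
1331 slope -19.5 alpha if folded 47.3 x -0.0 0.107 z 0.252 0.294
```

View pics/look14.png

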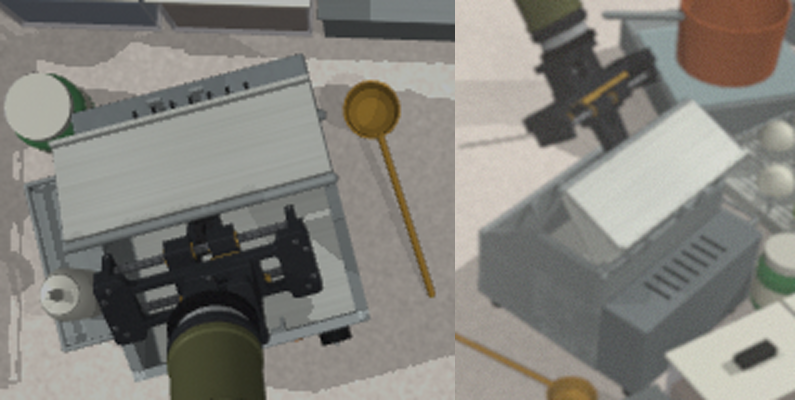

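The pair is lifting: α is about 47° and the leaves are still folded. Continuing.

```bash
python3 lift.py 47.5 112 20
```

```text
t 19.33 warmer [0.0053 0.0004 0.2596] pitch -50.3 yoff -0.002 x.f 1.0 F [-10.4  -4.1   0.2] q [ 0.25  0.58 -0.69  2.27  2.37  0.46 -0.66] op 0.4
nominal TCP at a0 [0.0027 0.259 ] now [0.0053 0.2596]
[[-0.0,-0.6,-6.1,0,0,0],[-0.0,-0.3,-5.3,0,0,0],[-0.0,0.0,-5.2,0,0,0],[-0.0,0.3,-5.2,0,0,0],[-0.0,0.6,-5.2,0,0,0],[-0.0,0.9,-5.1,0,0,0],[-0.0,1.2,-5.1,0,0,0],[-0.0,1.5,-5.0,0,0,0],[-0.0,1.8,-4.9,0,0,0],[-0.0,2.0,-4.8,0,0,0],[-0.0,2.3,-4.7,0,0,0],[-0.0,2.5,-4.5,0,0,0],[-0.0,2.8,-4.4,0,0,0],[-0.0,3.0,-4.2,0,0,0],[-0.0,3.3,-4.0,0,0,0],[-0.0,3.5,-3.8,0,0,0],[0.0,3.7,-3.6,0,0,0],[0.0,3.9,-3.4,0,0,0],[0.0,4.1,-3.2,0,0,0],[0.0,4.3,-3.0,0,0,0]]
sim end q [ 0.02  0.57 -0.37  2.    2.14  0.19 -0.45] [0.101 0.001 0.286] 0.0
```

```bash
python3 -m inch '[[0,-0.6,-6,0,0,0],[0,-0.3,-5.3,0,0,0],[0,0,-5.2,0,0,0],[0,0.3,-5.2,0,0,0],[0,0.6,-5.2,0,0,0],[0,0.9,-5,0,0,0],[0,1.2,-5,0,0,0],[0,1.5,-5,0,0,0],[0,1.8,-5,0,0,0]]'; python3 look.py 15; python3 alpha.py 15;python3 lift.py 76.5 112 11
```

```text
clock: 20.08
tool_pos: [0.6284, 0.1001, 0.2829]
eef_rot: [0.542, 0.724, -0.342, -0.255]
contact_force: [-7.3, -2.1, -10.1]
opening: 0.009
t 20.18 warmer [0.0448 0.0006 0.284 ] pitch -50.4 yoff -0.001 x.f 1.0 F [-5.6 -2.3 -8. ] q [ 0.16  0.54 -0.55  2.14  2.25  0.3  -0.55] op 0.3
1084 slope -35.3 alpha if folded 63.1 x -0.046 0.131 z 0.232 0.36
1144 slope -34.5 alpha if folded 62.3 x -0.048 0.131 z 0.232 0.36
t 20.18 warmer [0.0448 0.0006 0.284 ] pitch -50.4 yoff -0.001 x.f 1.0 F [-5.6 -2.3 -8. ] q [ 0.16  0.54 -0.55  2.14  2.25  0.3  -0.55] op 0.3
nominal TCP at a0 [0.0422 0.2848] now [0.0448 0.284 ]
[[-0.0,2.0,-4.8,0,0,0],[-0.0,2.3,-4.7,0,0,0],[-0.0,2.5,-4.5,0,0,0],[-0.0,2.8,-4.4,0,0,0],[-0.0,3.0,-4.2,0,0,0],[-0.0,3.3,-4.0,0,0,0],[-0.0,3.5,-3.9,0,0,0],[-0.0,3.7,-3.7,0,0,0],[0.0,3.9,-3.4,0,0,0],[0.0,4.1,-3.2,0,0,0],[0.0,4.3,-3.0,0,0,0]]
sim end q [ 0.02  0.57 -0.37  2.    2.14  0.19 -0.46] [0.101 0.001 0.285] 0.0
```

View pics/look15.png

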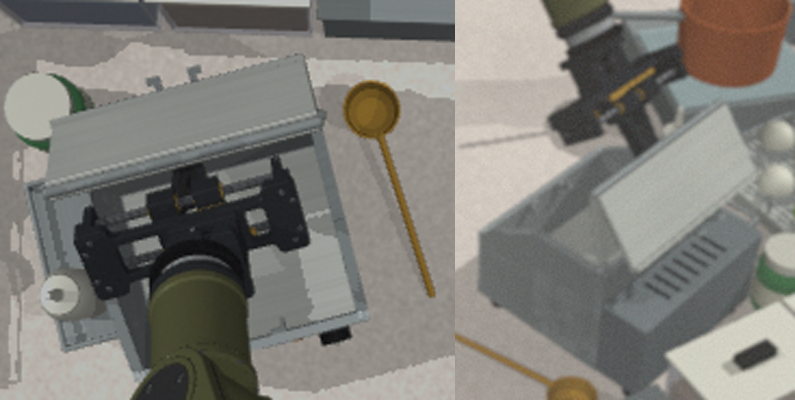

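```bash
python3 -m inch '[[0,2,-5,0,0,0],[0,2.3,-4.7,0,0,0],[0,2.5,-4.5,0,0,0],[0,2.8,-4.4,0,0,0],[0,3,-4.2,0,0,0],[0,3.3,-4,0,0,0],[0,3.5,-4,0,0,0],[0,3.7,-3.7,0,0,0]]'; python3 look.py 16; python3 -m inch '[[0,4,-3.4,0,0,0],[0,4,-3.2,0,0,0],[0,0,0,0,0,0]]'
```

```text
clock: 20.85
tool_pos: [0.6695, 0.1124, 0.2891]
eef_rot: [0.542, 0.725, -0.341, -0.254]
contact_force: [-8.9, -3.2, -4.0]
opening: 0.008
t 20.95 warmer [0.0876 0.0008 0.29  ] pitch -50.1 yoff -0.002 x.f 1.0 F [-5.1 -2.7 -2. ] q [ 0.05  0.56 -0.41  2.03  2.16  0.21 -0.47] op 0.6
clock: 21.2
tool_pos: [0.6791, 0.1153, 0.288]
eef_rot: [0.543, 0.725, -0.341, -0.253]
contact_force: [-12.2, -5.1, 1.2]
opening: 0.007
```

View pics/look16.png

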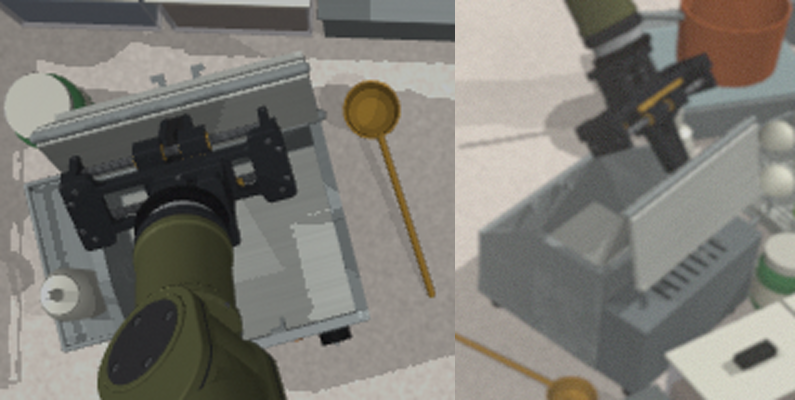

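```bash
python3 -m inch '[[0,3,-2.5,0,0,0],[0,2,-1.5,0,0,0],[0,0,0,0,0,0]]';python3 -m inch '[[0,3,-2.5,0,0,0],[0,0,0,0,0,0]]'; python3 -c "
from h import *
st()"
```

```text
clock: 21.45
tool_pos: [0.6798, 0.1155, 0.2874]
eef_rot: [0.542, 0.724, -0.342, -0.254]
contact_force: [-47.1, -14.3, 29.4]
opening: 0.008
clock: 21.62
tool_pos: [0.6802, 0.1156, 0.2871]
eef_rot: [0.541, 0.724, -0.343, -0.255]
contact_force: [-68.7, -22.0, 48.1]
opening: 0.006
t 21.62 warmer [0.0975 0.0008 0.2871] pitch -50.6 yoff -0.001 x.f 1.0 F [-68.7 -22.   48.1] q [ 0.01  0.56 -0.35  2.    2.13  0.17 -0.45] op 0.5
```

At the stop. I'll back off towards the front.

```bash
python3 -m inch '[[0,-6,5,0,0,0],[0,-6,6,0,0,0],[0,-10,8,0,0,0],[0,-15,8,0,0,0],[0,-20,8,0,0,0],[0,-25,8,0,0,0],[0,-25,5,0,0,0],[0,-25,5,0,0,0],[0,0,0,0,0,0],[0,0,0,0,0,0]]'; python3 look.py 17; python3 - <<'E'
from h import *
d=load("top",17);P=cloud(d);Q=P[d["range_z"]>0]-O;L=np.c_[Q@e,Q@f,Q[:,2]]
for a,b in((-.12,-.08),(-.06,-.03),(.03,.08),(.08,.12)):
    m=L[(L[:,1]>a)&(L[:,1]<b)&(L[:,2]>.22)&(L[:,2]<.33)&(L[:,0]>.06)&(L[:,0]<.17)]
    print(len(m),"top z",np.sort(m[:,2])[-20:].mean().round(4),"x at top",m[m[:,2]>.295][:,0].round(3).min(),m[m[:,2]>.295][:,0].max().round(3))
    u=m[(m[:,2]<.285)&(m[:,0]<.115)];
    if len(u)>20:
        c=np.polyfit(u[:,2],u[:,0],1);print("   lean deg from vertical",np.degrees(np.arctan(c[0])).round(1),len(u))
E
```

```text
clock: 22.45
tool_pos: [0.5726, 0.0837, 0.3569]
eef_rot: [0.545, 0.726, -0.337, -0.25]
contact_force: [1.1, -0.0, 0.1]
opening: 0.004
t 22.55 warmer [-0.0142  0.0007  0.355 ] pitch -49.8 yoff -0.003 x.f 1.0 F [ 0.7  0.3 -0.4] q [ 0.13  0.32 -0.43  2.2   2.14  0.12 -0.48] op 0.4
598 top z 0.3097 x at top 0.1 0.122
   lean deg from vertical 20.3 332
448 top z 0.31 x at top 0.101 0.122
   lean deg from vertical 20.1 246
756 top z 0.3105 x at top 0.1 0.122
   lean deg from vertical 20.0 414
606 top z 0.3105 x at top 0.1 0.122
   lean deg from vertical 20.1 332
```

View pics/look17.png

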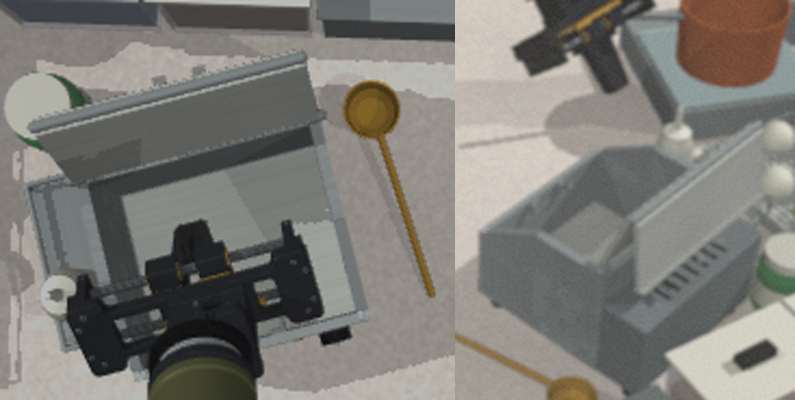

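```bash
python3 - <<'E'
from h import *
d=load("scene",17);P=cloud(d);Q=(P-O)
reg=[]
for u in range(385,440,2):
    for v in range(175,240,2):
        if d["range_z"][v,u]>0:
            q=Q[v,u];reg.append([q@e,q@f,q[2]])
L=np.array(reg);m=L[(L[:,0]>.1)&(L[:,0]<.17)&(abs(L[:,1])<.11)&(L[:,2]>.215)&(L[:,2]<.295)]
for _ in range(4):
    A=np.c_[m[:,1:],np.ones(len(m))];c=np.linalg.lstsq(A,m[:,0],rcond=None)[0];rr=m[:,0]-A@c;m=m[abs(rr)<max(.003,2*rr.std())]
print(len(m),"x = %.3f z + ..."%c[1],"direction from hinge deg",-90+np.degrees(np.arctan(-c[1])),rr.std())
# displacement of bystanders: image differences vs frame 0 in top and scene
import cv2
for n in("top","scene"):
    a=load(n,0)["img"].astype(int);b=load(n,17)["img"].astype(int)
    cv2.imwrite(f"pics/diff_{n}.png",np.clip(np.abs(a-b).sum(2),0,255).astype(np.uint8))
cv2.imwrite("pics/diff17.png",np.hstack([cv2.imread("pics/diff_top.png"),cv2.imread("pics/diff_scene.png")])[::2,::2])
E
```

```text
339 x = -0.132 z + ... direction from hinge deg -82.50612008006279 0.0012843132143169813
```

View pics/diff17.png

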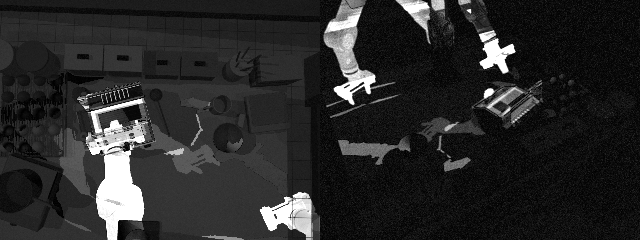

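The middle leaf leans back 20° (110°, its stop). The front leaf is still folded at its stop, about 3.18 rad. The difference image shows only the arm, the lid and shadows changed, and the gripper is clear of everything.

```bash
python3 -m inch '[[0,-10,0,0,0,0],[0,0,0,0,0,0],[0,0,0,0,0,0]]'; python3 -c "
from plant import r
print(r.finish_job())"
```

```text
clock: 22.8
tool_pos: [0.5666, 0.0821, 0.3614]
eef_rot: [0.544, 0.725, -0.339, -0.252]
contact_force: [0.4, 0.3, -0.2]
opening: 0.005
the job is handed in; nothing more can be done
None
```

The glaze warmer is open and the job is handed in at about 22.8 s of the 61 s allowed; the hand-in reported no verdict.

**What I did:**
1. I pinched the catch at 15 N, and the fingers stopped at about 40.5 mm, which means both buttons were fully in.
2. I swung the front leaf up past upright by its handle, let go, and pushed it back to its stop with closed fingers.
3. I hooked the folded pair under its front edge, lifted it past upright and pushed it back to its stop. Then I backed off.

**Last checks, from the depth images:**
- **Front leaf, after folding:** it slanted 27.9° in the top view, against 28° at its stop. The scene camera's fit on few points read 25.0°, which is still inside the tolerance.
- **Middle leaf, at the end:** it leans 20° past vertical, about 1.92 rad, which is its stop.
- **Front leaf, at the end:** it is still folded, at about 3.18 rad, which is its stop.
- **Bystanders:** compared with the starting pictures, only the arm, the lid and shadows changed. I did not measure each object's position separately.
- **Contact:** the tool force was about 0 N just before hand-in, so the robot was touching nothing.

**What did not go smoothly:**
- My first approach ran into the wrist's joint range, so I turned the gripper half round before pinching.
- The closed fingers pressed briefly against the stops, at about 50 N on the front leaf and about 85 N on the folded pair. Both were under the 120 N wrist limit.

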